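# Lock a glasses rest into the display rail

## Robot

A 7-joint arm with a two-finger parallel gripper is mounted at the origin on the work surface. World frame = base frame: x ahead of the robot, y to its left, z up, the work surface at z = 0. Lengths are in mm, angles in degrees, forces in N, time in s.
With the tool pointing down it reaches from about 350 to 900 mm from the base axis. Payload 8.1 kg.
Tool frame: the origin (TCP) lies on the centre line of the jaws, within the pads' length; the fingertips stand 17 mm ahead of it and the grasp point (between the pads) lies 2 mm behind it; z points along the fingers, y is the direction in which the jaws open and shut (so a half turn about z gives the same grasp; the last joint's range is limited). The gripper opens to 92 mm and grips with 3 to 60 N. Pads are 19 mm wide; open, the fingers measure 130 mm over their backs; the gripper's body (75 mm by 190 mm) begins 47 mm behind the grasp point.
Start: joints at [-5.879, 24.895, 1.432, 90.138, -0.665, 64.973, -4.303], TCP at [625.013, -0.027, 243.742] pointing down, gripper open.
Joint ranges: [-149.89, 149.89], [-25.12, 119.58], [-72.63, 75.52], [4.76, 147.25], [-75.54, 255.54], [6.69, 114.76], [-157.13, 157.13]. Speed limits (degrees/s): [127.2, 127.2, 172.46, 172.46, 180, 180, 180].

## Interface

Orientations are given as a 3x3 rotation matrix whose columns are the frame's x, y, z axes.
In Python, from bench import env gives the robot as it stands. The module is installed in compiled form; this text tells all that it offers.
- The arm moves only by the tool play_rows, never from a script. Its arguments are lists of equal length, an entry for each row: "translation": the shift along the tool's x, y, z normalised to -1 to 1, where 1 is 0.02 m, a list of three; "yaw": the turn about the tool's z normalised to -1 to 1, where 1 is 60 degrees; "grip": the opening, from -1 (shut) to 1 (fully open). In form: {"translation": [[x, y, z], ...], "yaw": [yaw, ...], "grip": [grip, ...]}. A call has 1 to 12 rows; each row shifts and turns the commanded pose from where the row before left it, along the tool's axes as they then stand; what a row does not reach is not made up. A row lasts 1/12 s, in which the tool goes at most 41.7 mm and 7.16 degrees, less where a joint would pass 70% of its speed; a pose out of reach is approached as far as the arm can. A call with a number of a shift or a turn outside -1 to 1 is refused whole. A call with a gripper value outside its range is refused whole. The fingers move at their own pace and stop on an object; "grip_force" is the grip in N (left out, the last holds). Time passes only in rows, so rows that do not move let the fingers close. It gives the time, the measured TCP pose, the force and the opening at its end, in the units of the state.
- env.observe(): the state, without advancing time (a new reading comes with each control period).
- env.get_image(name): name is "scene" or "side" or "wrist"; returns a dict with "color" (400x640x3 uint8, red, green, blue), "fovy" (degrees; the focal length in pixels is half the picture's height over the tangent of half this angle, whatever the lens; pixels are square), "cx", "cy" (the principal point, pixels), "k1" (the pictures are not rectified: a ray, as slopes to the right and down, at radius r is drawn at 1 + k1 r^2 times it, then the intrinsics apply), "xyz" and "orientation" of the camera in the world. Camera axes: x right, y down, z forward; pixel columns grow to the right and rows downward; lengths in mm; the calibration is good to about 2 mm. A picture is of the moment at which its call begins. There is no depth.
- env.close_job(): hands the job in, once; it reports no verdict.
The state is a dict: "clock": time; "qpos": joint angles; "joint_velocities": joint speeds; "joint_efforts": joint torques, N m; "eef_pos": TCP position; "tool_rot": TCP orientation; "ft_force": force on the tool from outside, world axes, zero at the start; "ft_torque": the same for the moment, N m; "gripper_width": finger opening in mm.
Only numpy, scipy, OpenCV 4.12 (cv2) and the standard library are available. Lean on these libraries where they do the work, as an engineer would, in place of code of your own. Each camera call takes 0.05 s, during which the arm holds its last target.

## Task

Mount the blue glasses rest on the slotted display rail: let its T-foot down into the slot, slide it gently along until you feel it sink into the sprung gate, then press it down, twist it a quarter turn so that the foot locks under the lips of the slot, and let go, leaving it standing upright. Never force it against the rail, and leave everything else on the counter where it is.

Things in the scene. Friction and masses are not known exactly. Their poses are not given: they have to be found in the camera images.
- rest_center (a point): Centre of the blue block (40 x 20 x 36 mm, x y z) of the loose glasses rest, about 90 g, to be gripped across its 20 mm width. x: along the block's long side and the T-foot; z up. A dark half-round ridge on top ends 27.5 mm above this point. Below: steel neck 9 mm thick, 15 mm long, then the steel T-foot. It starts upright in any of the three pockets of the storage block.
- rest_foot (a point): Centre of the underside of the blue rest's T-foot, 40 mm below rest_center; same axes. The foot is 30 (x) x 10 (y) x 7 (z) mm, edges slightly rounded. The block's underside is 22 mm above this point.
- holder: Fixed wooden storage block, 200 (x) x 56 (y) x 20 (z) mm, origin at the centre of its underside. Three pockets 12 mm deep at x = -70, 0, +70 mm hold the three rests lengthwise along x, 1.5 mm loose; the underside of each rest's block is 10 mm above its top; 30 mm free between neighbouring rests.
- rail: Fixed aluminium display rail, 300 (x) x 60 (y) x 28 (z) mm, origin at the centre of its underside, x along the slot, z up. Slot 12.5 mm wide on y = 0, open from x = -75 to 75 mm; beyond it dark wooden end blocks 30 mm high, each with a white rest already locked crosswise at x = -120 and 120 mm (tops 83 mm above the counter). Lips: top 28, underside 22 mm high; channel below 36 mm wide.
- slot_top (a point): Middle of the slot at lip height, 28 mm above the rail's underside; rail's axes. Under it two brass strips (tops 9 mm below this point, stiffly sprung: 6 N per mm, 1.5 mm at most) carry the foot too high to turn, except at the gate: a 40 mm gap between them with a red sprung pad, seen through the slot. The gate's middle lies anywhere from x = -25 to 25 mm and is not measured: look or feel. Slide with a push of about 3 N.
- pad_rest (a point): Point 12 mm below slot_top: the height of the red pad's top when free (3 mm below the strips); not the gate's place along the slot. The pad gives from 4.5 N on, 1 mm per 1.5 N, at most 6 mm, damped. A foot slid along with a light push sinks about 3 mm once its whole length is over the gap. Pushed a further 3 mm down (9 N) it clears the lips by 2 mm and turns a quarter turn either way.
- lock_height (a point): Point 15 mm above the rail's underside on its middle axis: the height of the foot's underside when locked. Once turned crosswise and let go, the foot is lifted by the spring and clamped under the lips with about 6 N, rest_center then 55 mm above the rail's underside.
- spare_a: loose spare glasses rest, same shape and size as the blue one but with a pale wooden block, standing in the storage block; leave alone
- spare_b: loose spare glasses rest, same shape and size as the blue one but with a pale wooden block, standing in the storage block; leave alone
- bangle: loose brass bangle lying flat, 68 mm across, 10 mm high; bystander
- compact: loose copper powder compact, 64 mm across, 18 mm high; bystander
- scent: loose amber scent bottle, 44 mm across, 85 mm high; bystander
- opera_glasses: loose brass opera glasses standing on their front lenses, 102 x 42 x 60 mm; bystander
- spectacles: loose folded black spectacles lying flat, 120 x 50 mm, 12 mm high; bystander

How it is judged:
By the outcome, as a careful person would: the job done as asked, in the order asked, and still so for the second after the job is handed in, with the robot touching nothing.
It also fails if it takes over 72 s, if anything falls off the work surface, if the arm or the gripper's body presses on something with over 40 N, if the wrist force passes 120 N, or if a joint passes its speed limit or range.

## Working session

There is one attempt and no reset: what is moved stays moved. The work goes in short steps, Python scripts to look and compute and a tool call to move; the robot and the scene stay as the last step left them, time stands still between calls to the robot, and variables do not carry over. Pictures are saved under pics/ and viewed, and the job is handed in when it is done.

Besides the shell and the picture viewer there is one more tool, called after "Request:" as name(argument=value, ...) on one line, values as JSON. play_rows: Moves the arm, as the interface text tells. Its arguments: {"type":"object","properties":{"translation":{"type":"array"},"yaw":{"type":"array"},"grip":{"type":"array"},"grip_force":{"type":"number"}},"required":["translation","yaw","grip"]}

```bash
mkdir -p pics; ls
cat > h.py <<'E'
import numpy as np, cv2
from bench import env
def snap(name,fn):
    d=env.get_image(name); cv2.imwrite('pics/'+fn,d['color'][:,:,::-1]); return d
def cam(d):
    f=200/np.tan(np.radians(d['fovy'])/2)
    K=np.array([[f,0,d['cx']],[0,f,d['cy']],[0,0,1]]);return K,np.array([d['k1'],0,0,0,0.])
def ray(d,p):
    K,D=cam(d)
    s=cv2.undistortPoints(np.array(p,float).reshape(-1,1,2),K,D).reshape(-1,2)
    R=np.array(d['orientation']).reshape(3,3)
    return np.array(d['xyz']),np.c_[s,np.ones(len(s))]@R.T
def onz(d,p,z):
    o,v=ray(d,p); t=(z-o[2])/v[:,2]; return o+v*t[:,None]
def proj(d,P):
    K,D=cam(d);R=np.array(d['orientation']).reshape(3,3)
    c=(np.array(P,float).reshape(-1,3)-d['xyz'])@R
    return cv2.projectPoints(c.reshape(-1,1,3),np.zeros(3),np.zeros(3),K,D)[0].reshape(-1,2)
E
python3 - <<'E'
from h import *
import pickle
D={}
for n in ['scene','side','wrist']:
    d=D[n]=snap(n,n+'0.png'); print(n,{k:np.round(v,3).tolist() for k,v in d.items() if k!='color'})
pickle.dump(D,open('d0.pkl','wb'))
s=env.observe();print({k:np.round(v,2).tolist() for k,v in s.items()})
E
```

```text
pics
scene {'fovy': 44.006, 'cx': 312.648, 'cy': 197.398, 'k1': 0.013, 'xyz': [996.6, -731.026, 1017.592], 'orientation': [[0.858, 0.389, -0.335], [0.513, -0.625, 0.589], [0.02, -0.677, -0.736]]}
side {'fovy': 44.716, 'cx': 314.236, 'cy': 199.632, 'k1': -0.139, 'xyz': [472.444, 939.012, 1007.123], 'orientation': [[-0.995, -0.07, 0.076], [-0.103, 0.709, -0.698], [-0.005, -0.702, -0.712]]}
wrist {'fovy': 66.942, 'cx': 321.52, 'cy': 200.904, 'k1': -0.008, 'xyz': [624.906, 85.445, 384.051], 'orientation': [[1.0, 0.0, 0.001], [0.0, -0.951, -0.31], [0.0, 0.31, -0.951]]}
{'clock': 0.15, 'qpos': [-5.88, 24.93, 1.43, 90.17, -0.66, 64.97, -4.3], 'joint_velocities': [-0.03, -0.16, 0.01, -0.22, 0.03, -0.01, -0.01], 'joint_efforts': [0.0, -66.83, 0.99, -31.47, -0.06, 0.04, 0.0], 'eef_pos': [624.68, -0.07, 243.14], 'tool_rot': [[0.0, 1.0, -0.0], [1.0, -0.0, -0.0], [-0.0, -0.0, -1.0]], 'ft_force': [1.18, -0.56, -0.09], 'ft_torque': [0.04, 0.01, -0.02], 'gripper_width': 91.58}
```

View pics/scene0.png

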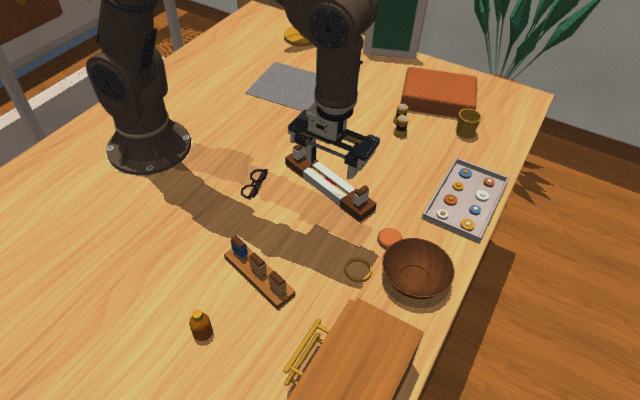

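View pics/side0.png

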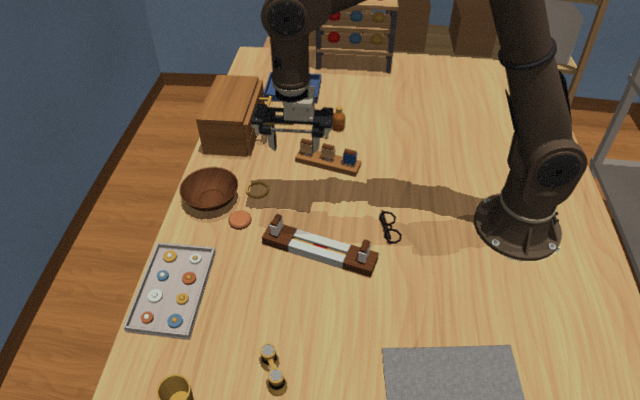

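View pics/wrist0.png

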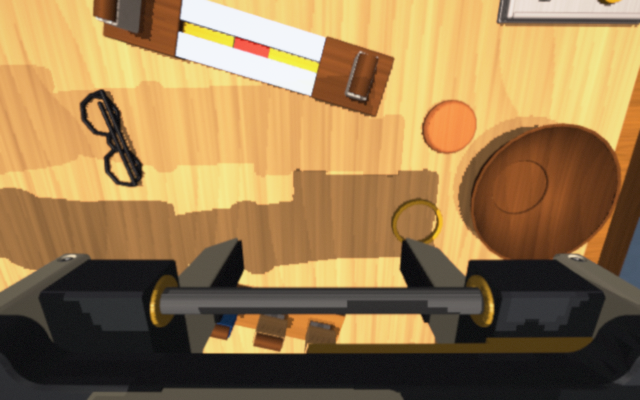

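The wrist view shows the rail's slot with the red pad around (251,47), and the yellow strips on both sides of it. The blue rest is the one nearest the robot in the holder: scene (239,247), side (350,158). Next I'll segment these.

Run:
```python
from h import *
import pickle
D=pickle.load(open('d0.pkl','rb'))
def crop(n,x0,y0,x1,y1,s,fn):
    cv2.imwrite('pics/'+fn,cv2.resize(D[n]['color'][y0:y1,x0:x1,::-1],None,fx=s,fy=s,interpolation=cv2.INTER_CUBIC))
crop('wrist',80,0,410,130,2.4,'w1.png')
crop('scene',210,220,310,320,6,'s1.png')
crop('side',280,130,380,180,7,'si1.png')
d=D['wrist']; h=cv2.cvtColor(d['color'],cv2.COLOR_RGB2HSV)
red=((h[...,0]<8)|(h[...,0]>172))&(h[...,1]>150)&(h[...,2]>120); red[100:]=0; red[:,:180]=0;red[:,330:]=0
ys,xs=np.nonzero(red);print('red',len(xs),xs.min(),xs.max(),xs.mean(),ys.mean())
yel=(h[...,0]>20)&(h[...,0]<35)&(h[...,1]>150)&(h[...,2]>150);yel[100:]=0;yel[:,:180]=0;yel[:,322:]=0
ys2,xs2=np.nonzero(yel);print('yel',len(xs2),xs2.min(),xs2.max())
for n in ['scene','side']:
    h=cv2.cvtColor(D[n]['color'],cv2.COLOR_RGB2HSV)
    b=(h[...,0]>100)&(h[...,0]<130)&(h[...,1]>120)&(h[...,2]>40)
    k,l,st,c=cv2.connectedComponentsWithStats(b.astype(np.uint8))
    print(n,[(st[i].tolist(),c[i].round(1).tolist()) for i in range(1,k) if st[i,4]>20])
```

```text
red 343 234 268 250.9475218658892 46.57142857142857
yel 955 184 318
scene [([232, 243, 15, 15, 106], [240.0, 250.7])]
side [([343, 154, 12, 10, 88], [348.9, 158.6])]
```

View pics/w1.png

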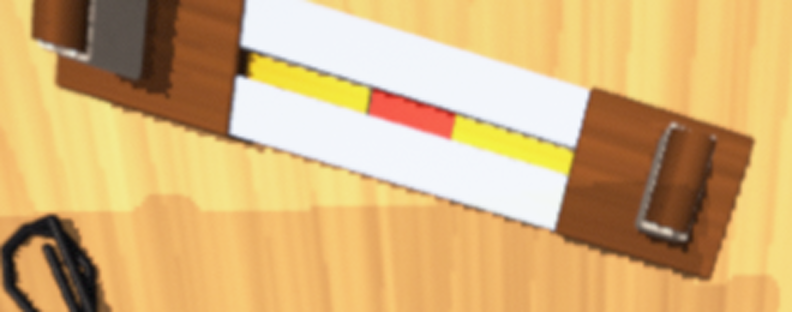

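View pics/s1.png

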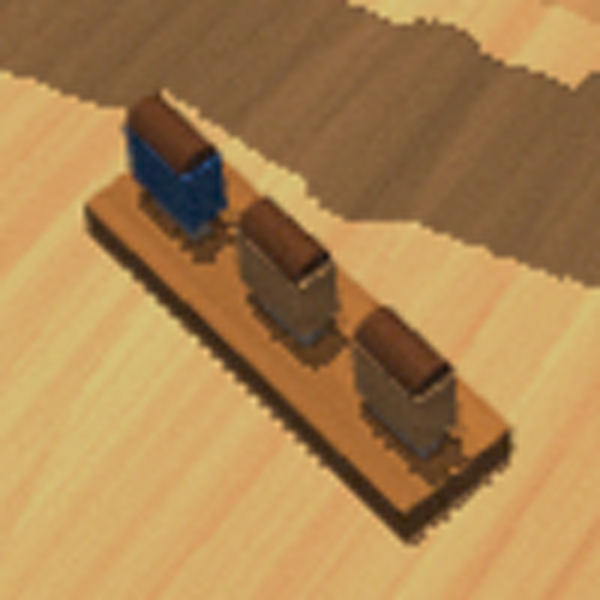

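View pics/si1.png

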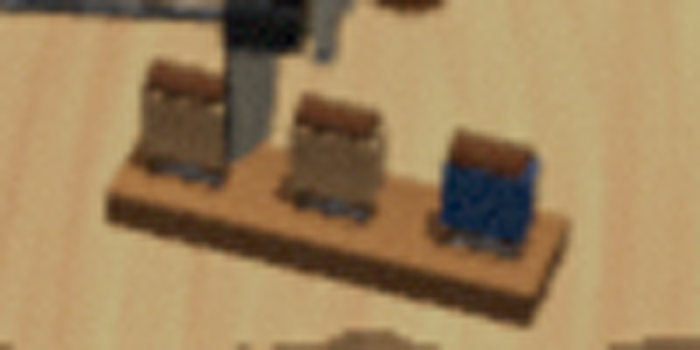

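Run:
```python
from h import *
import pickle
D=pickle.load(open('d0.pkl','rb'))
w=lambda p:np.array(p)/2.4+[80,0]
d=D['wrist']
P=onz(d,w([[230,134],[556,230],[590,88],[232+13,0]]),28);print('alu LB,RB,RT',P.round(1))
ux=(P[1]-P[0]);print('len',np.linalg.norm(ux),np.degrees(np.arctan2(ux[1],ux[0])))
print('width',np.linalg.norm(P[2]-P[1]), 'rightmid',(P[1]+P[2])/2)
c=(P[1]+P[2])/2; u=ux/np.linalg.norm(ux); print('centre',c-75*u)
Q=onz(d,w([[367,102],[455,126]]),19);print('red edges',Q.round(1),[np.dot(q-(c-75*u),u) for q in Q])
d=D['scene'];s=lambda p:np.array(p)/6+[210,220]
H=onz(d,s([[85,205],[512,433],[160-0,92]]),20);print('holder',H[:2].round(1))
H=onz(d,s([[85,205],[408,508],[512,433]]),20);print('holder',H.round(1),np.linalg.norm(H[1]-H[0]),np.linalg.norm(H[2]-H[1]))
for a in ([175,128],[287,238],[405,345]): print('ridge',onz(d,s([a]),75).round(1))
d=D['side'];s=lambda p:np.array(p)/7+[280,130]
for a in ([496,135],[341,100],[190,65]): print('ridge side',onz(d,s([a]),75).round(1))
H=onz(d,s([[107,195],[530,305],[568,222]]),20);print('holder',H.round(1),np.linalg.norm(H[1]-H[0]),np.linalg.norm(H[2]-H[1]))
```

```text
alu LB,RB,RT [[468.6 133.   28. ]
 [614.1  92.2  28. ]
 [629.6 151.3  28. ]
 [482.6 185.1  28. ]]
len 151.07343416638088 -15.662347011099412
width 61.04373319434598 rightmid [621.84153701 121.74872174  28.        ]
centre [549.62633436 141.996302    28.        ]
red edges [[528.8 147.3  19. ]
 [568.1 137.4  19. ]] [np.float64(-21.511563823972157), np.float64(19.057801577364934)]
holder [[ 455.2 -211.4   20. ]
 [ 662.3 -211.1   20. ]]
holder [[ 455.2 -211.4   20. ]
 [ 646.2 -259.6   20. ]
 [ 662.3 -211.1   20. ]] 197.0528993713251 51.08568630094371
ridge [[ 492.1 -191.5   75. ]]
ridge [[ 560.6 -211.7   75. ]]
ridge [[ 626.3 -228.6   75. ]]
ridge side [[ 484.5 -195.9   75. ]]
ridge side [[ 552.6 -213.    75. ]]
ridge side [[ 620.6 -230.9   75. ]]
holder [[ 655.5 -204.    20. ]
 [ 464.9 -149.7   20. ]
 [ 450.5 -205.8   20. ]] 198.20137301999404 57.92574574263811
```

Request:
play_rows(translation=[[0,0,0.25],[0,0,0.25],[0,0,0.25],[0,0,0.25],[0,0,0.25],[0,0,0.25],[0,0,0.25],[0,0,0.25],[0,0,0.25],[0,0,0.25],[0,0,0.25]], yaw=[-0.1136,-0.1136,-0.1136,-0.1136,-0.1136,-0.1136,-0.1136,-0.1136,-0.1136,-0.1136,-0.1136], grip=[0.2,0.2,0.2,0.2,0.2,0.2,0.2,0.2,0.2,0.2,0.2])

```text
clock: 1.07
eef_pos: [624.8, -0.1, 188.2]
tool_rot: [[-0.967, 0.254, -0.001], [0.254, 0.967, -0.0], [0.001, -0.0, -1.0]]
ft_force: [-0.1, -0.1, 0.1]
gripper_width: 54.7
```

Request:
play_rows(translation=[[-0.11,-0.92,0],[-0.11,-0.92,0],[-0.11,-0.92,0],[-0.11,-0.92,0],[-0.11,-0.92,0],[-0.11,-0.92,0],[-0.11,-0.92,0],[-0.11,-0.92,0],[-0.11,-0.92,0],[-0.11,-0.92,0],[-0.11,-0.92,0],[0,0,0]], yaw=[0,0,0,0,0,0,0,0,0,0,0,0], grip=[0.2,0.2,0.2,0.2,0.2,0.2,0.2,0.2,0.2,0.2,0.2,0.2])

```text
clock: 2.07
eef_pos: [594.5, -207.1, 188.2]
tool_rot: [[-0.964, 0.265, -0.001], [0.265, 0.964, -0.003], [0.001, -0.003, -1.0]]
ft_force: [-1.0, -0.1, -1.1]
gripper_width: 55.2
```

Run:
```python
from h import *
import pickle
d=snap('wrist','w2.png'); pickle.dump(d,open('d2.pkl','wb'))
s=env.observe(); print(np.round(s['eef_pos'],2),np.round(s['tool_rot'],4).tolist(),np.round(s['qpos'],1))
for z in (66,75): print(proj(d,[488,-193,z]))
```

```text
[ 595.01 -204.55  188.27] [[-0.9647, 0.2632, -0.001], [0.2632, 0.9647, -0.0011], [0.0007, -0.0013, -1.0]] [ 23.4  28.9 -13.9  92.5   7.8  59.6  82. ]
[[302.56825868  73.45743645]]
[[301.84937751  72.42278278]]
```

View pics/w2.png

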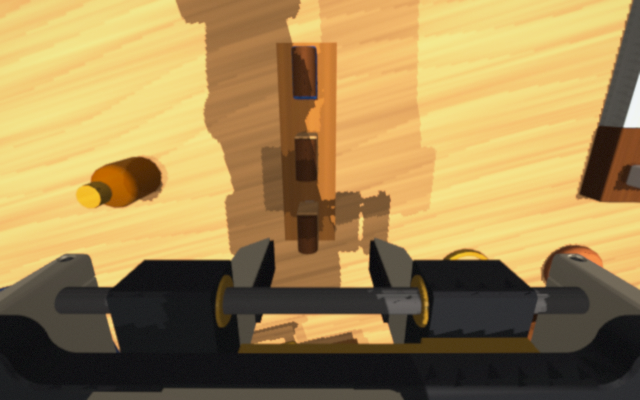

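Run:
```python
from h import *
import pickle
d=pickle.load(open('d2.pkl','rb'))
cv2.imwrite('pics/w2c.png',cv2.resize(d['color'][30:265,240:370,::-1],None,fx=2.5,fy=2.5,interpolation=cv2.INTER_CUBIC)); cv2.imwrite('pics/w2d.png',cv2.resize(d['color'][35:110,270:345,::-1],None,fx=8,fy=8,interpolation=cv2.INTER_CUBIC))
```

```text
(no output)
```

View pics/w2c.png

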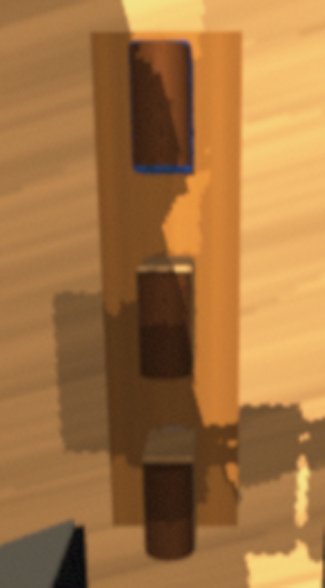

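View pics/w2d.png

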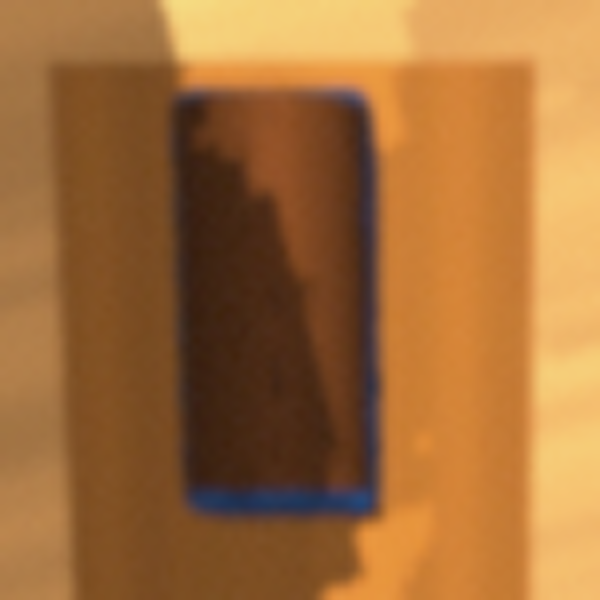

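Run:
```python
from h import *
import pickle
d=pickle.load(open('d2.pkl','rb'));print(np.round(d['xyz'],1))
s=lambda p:np.array(p)/8+[270,35]
P=onz(d,s([[175,92],[368,92],[376,495],[188,495]]),66);print(P.round(1),P.mean(0))
a=lambda v:np.degrees(np.arctan2(v[1],v[0]))
print(a(P[3]-P[0]),a(P[2]-P[1]),[np.linalg.norm(P[i]-P[(i+1)%4]) for i in range(4)])
s=lambda p:np.array(p)/2.5+[240,30]
H=onz(d,s([[92,32],[243,32],[240,524],[113,524]]),20);print(H.round(1),H.mean(0),a(H[3]-H[0]),a(H[2]-H[1]),[np.linalg.norm(H[i]-H[(i+1)%4]) for i in range(4)])
c=H.mean(0);u=(H[3]+H[2]-H[0]-H[1]);u/=np.linalg.norm(u);print(a(u),'pocket',c-70*u)
# middle ridges end centres
M=onz(d,s([[162,42]]),70);print(M)
S=s([[166,320]]);print(onz(d,S,75.5))
```

```text
[ 513.3 -183.4  329.3]
[[ 466.9 -195.6   66. ]
 [ 471.9 -177.3   66. ]
 [ 508.3 -186.6   66. ]
 [ 503.2 -205.3   66. ]] [ 487.58446466 -191.16673379   66.        ]
-14.984158172502616 -14.378392499494828 [np.float64(18.972405390262878), np.float64(37.54097395040407), np.float64(19.369250210971348), np.float64(37.546033202497895)]
[[ 452.2 -210.2   20. ]
 [ 466.9 -156.5   20. ]
 [ 659.2 -207.3   20. ]
 [ 644.2 -262.4   20. ]] [ 555.60555389 -209.09749981   20.        ] -15.21233458515251 -14.78960261565058 [np.float64(55.61010487941005), np.float64(198.84659449182695), np.float64(57.07701421928926), np.float64(198.95471828428526)]
-15.001026050678373 pocket [ 487.9910705  -190.97895581   20.        ]
[[ 470.47232805 -185.77733044   70.        ]]
[[ 553.17287061 -208.21888383   75.5       ]]
```

The blue rest's centre is at about (487.8, -191.1) with yaw -15°. The holder's pocket position, (488, -191), agrees. I'll go above it now.

Request:
play_rows(translation=[[0.89,-0.13,0],[0.89,-0.13,0],[0.89,-0.13,0],[0.89,-0.13,0],[0.89,-0.13,0],[0.89,-0.13,0.5],[0,0,0.8],[0,0,0.8],[0,0,0.5],[0,0,0],[0,0,0],[0,0,0]], yaw=[0,0,0,0,0,0,0,0,0,0,0,0], grip=[0.1,0.1,0.1,0.1,0.1,0.1,0.1,0.1,0.1,0.1,0.1,0.1])

```text
clock: 3.12
eef_pos: [489.4, -188.8, 137.3]
tool_rot: [[-0.966, 0.259, 0.001], [0.259, 0.966, 0.0], [-0.001, 0.0, -1.0]]
ft_force: [0.7, -0.7, -0.6]
gripper_width: 50.6
```

```bash
cat >> h.py <<'E'
def togo(x,y,z):
    s=env.observe();R=np.array(s['tool_rot']).reshape(3,3);p=np.array(s['eef_pos'])
    print('t',s['clock'],'pos',p.round(2),'yaw ytool',np.degrees(np.arctan2(R[1,1],R[0,1])).round(2),'F',np.round(s['ft_force'],2),'T',np.round(s['ft_torque'],3),'w',round(s['gripper_width'],2),'q7',round(s['qpos'][6],1))
    print('tool delta mm',(R.T@(np.array([x,y,z])-p)).round(2))
E
python3 -c "
from h import *
togo(487.8,-191.1,49)"
```

```text
t 3.1167 pos [ 489.4  -188.84  137.3 ] yaw ytool 75.0 F [ 0.71 -0.75 -0.64] T [ 0.05  -0.053  0.011] w 50.55 q7 82.5
tool delta mm [ 1.02 -2.62 88.3 ]
```

Request:
play_rows(translation=[[0.05,-0.13,0.5],[0,0,0.7],[0,0,0.7],[0,0,0.7],[0,0,0.7],[0,0,0.5],[0,0,0.4],[0,0,0.2],[0,0,0],[0,0,0]], yaw=[0,0,0,0,0,0,0,0,0,0], grip=[0.1,0.1,0.1,0.1,0.1,0.1,0.1,0.1,0.1,0.1])

```text
clock: 3.95
eef_pos: [487.3, -191.5, 48.9]
tool_rot: [[-0.966, 0.259, 0.0], [0.259, 0.966, -0.0], [-0.0, -0.0, -1.0]]
ft_force: [0.5, -0.6, 0.1]
gripper_width: 50.5
```

```bash
python3 -c "
from h import *
togo(487.8,-191.1,49)"
```

```text
t 3.95 pos [ 487.28 -191.47   48.93] yaw ytool 74.97 F [ 0.51 -0.64  0.14] T [ 0.109 -0.027  0.002] w 50.49 q7 79.9
tool delta mm [-0.41  0.49 -0.07]
```

Request:
play_rows(translation=[[0,0,0],[0,0,0],[0,0,0],[0,0,0],[0,0,0],[0,0,0],[0,0,0],[0,0,0],[0,0,0],[0,0,0]], yaw=[0,0,0,0,0,0,0,0,0,0], grip=[-1,-1,-1,-1,-1,-1,-1,-1,-1,-1], grip_force=35)

```text
clock: 4.78
eef_pos: [487.2, -191.5, 48.9]
tool_rot: [[-0.966, 0.259, 0.0], [0.259, 0.966, -0.0], [-0.0, -0.0, -1.0]]
ft_force: [-1.3, -0.2, 5.3]
gripper_width: 19.5
```

```bash
python3 -c "
from h import *
togo(487.8,-191.1,49)"
```

```text
t 4.7833 pos [ 487.19 -191.5    48.93] yaw ytool 74.97 F [-1.3  -0.21  5.32] T [ 0.033  0.172 -0.059] w 19.54 q7 79.9
tool delta mm [-0.48  0.54 -0.07]
```

Request:
play_rows(translation=[[0,0,-0.1],[0,0,-0.1],[0,0,-0.3],[0,0,-0.5],[0,0,-0.8],[0,0,-0.8],[0,0,-0.8],[0,0,-0.8],[0,0,-0.8],[0,0,0],[0,0,0],[0,0,0]], yaw=[0,0,0,0,0,0,0,0,0,0,0,0], grip=[-1,-1,-1,-1,-1,-1,-1,-1,-1,-1,-1,-1])

```text
clock: 5.78
eef_pos: [486.8, -191.3, 148.6]
tool_rot: [[-0.966, 0.259, -0.0], [0.259, 0.966, 0.0], [0.0, 0.0, -1.0]]
ft_force: [-0.4, 0.2, -1.0]
gripper_width: 19.7
```

Run:
```python
from h import *
import pickle
togo(487.8,-191.1,149)
D={n:snap(n,n+'3.png') for n in ['scene','side','wrist']}
pickle.dump(D,open('d3.pkl','wb'))
s=env.observe();p=np.array(s['eef_pos'])
for n,k in (('scene',5),('side',5)):
    q=proj(D[n],p-[0,0,10])[0].astype(int); x0=max(q[0]-50,0);y0=max(q[1]-40,0)
    print(n,x0,y0); cv2.imwrite(f'pics/{n}3c.png',cv2.resize(D[n]['color'][y0:y0+80,x0:x0+100,::-1],None,fx=7,fy=7,interpolation=cv2.INTER_CUBIC))
```

```text
t 5.7833 pos [ 486.77 -191.29  148.59] yaw ytool 74.97 F [-0.38  0.21 -0.98] T [ 0.172 -0.038 -0.009] w 19.74 q7 83.1
tool delta mm [-0.94  0.45 -0.41]
scene 184 183
side 301 93
```

View pics/scene3c.png

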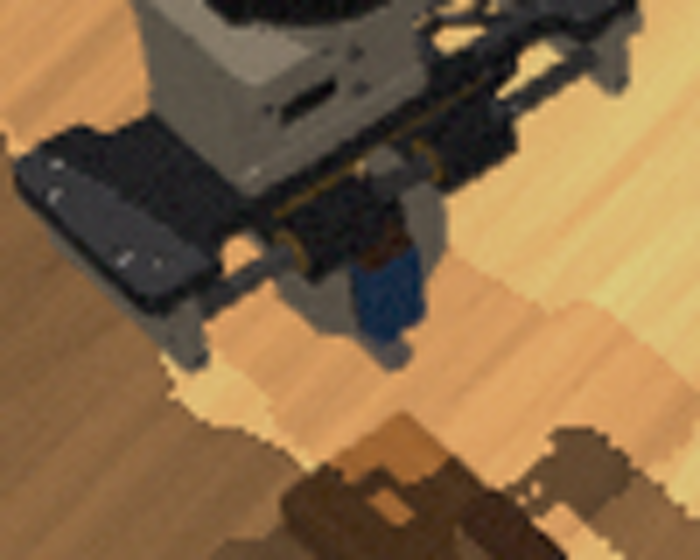

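View pics/side3c.png

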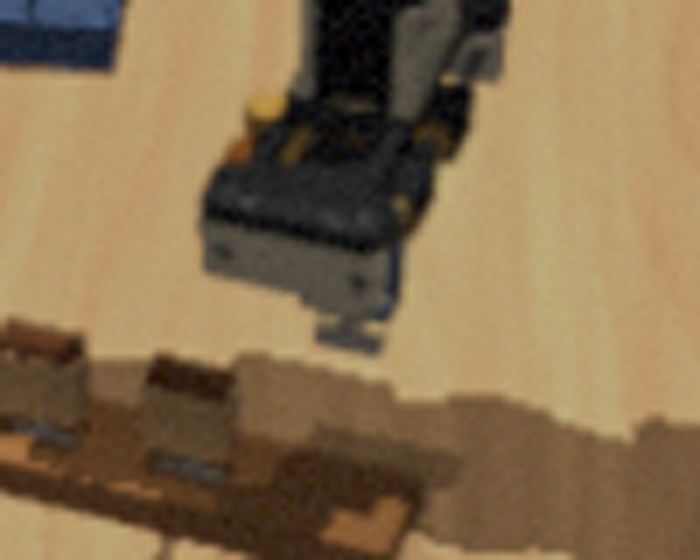

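View pics/wrist3.png

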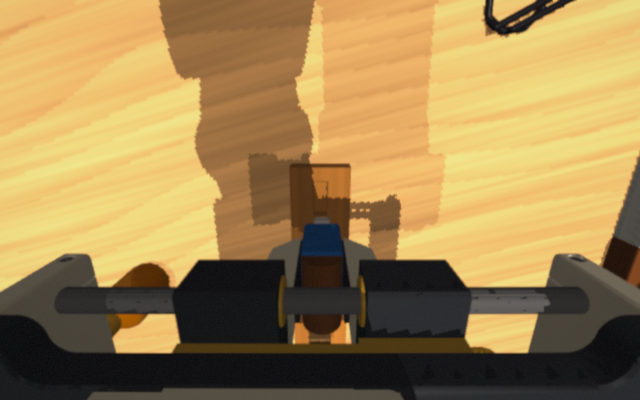

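The rest is held upright and clear of the holder, with its foot visible at side crop (348,345). Now I'll carry it high over to the rail.

Request:
play_rows(translation=[[-0.05,0.4,0],[-0.05,0.94,0],[-0.05,0.94,0],[-0.05,0.94,0],[-0.05,0.94,0],[-0.05,0.94,0],[-0.05,0.94,0],[-0.05,0.94,0],[-0.05,0.94,0],[-0.05,0.94,0],[-0.05,0.94,0],[-0.05,0.94,0]], yaw=[0,0,0,0,0,0,0,0,0,0,0,0], grip=[-1,-1,-1,-1,-1,-1,-1,-1,-1,-1,-1,-1])

```text
clock: 6.93
eef_pos: [554.3, 14.7, 148.2]
tool_rot: [[-0.966, 0.259, -0.001], [0.259, 0.966, 0.0], [0.001, 0.0, -1.0]]
ft_force: [-0.0, -0.4, -1.9]
gripper_width: 20.0
```

Request:
play_rows(translation=[[-0.05,0.94,0],[-0.05,0.94,0],[-0.05,0.94,0],[-0.05,0.94,0],[-0.05,0.94,0],[-0.05,0.94,0],[0,0.47,0],[0,0,0],[0,0,0],[0,0,0]], yaw=[0,0,0,0,0,0,0,0,0,0], grip=[-1,-1,-1,-1,-1,-1,-1,-1,-1,-1])

```text
clock: 7.77
eef_pos: [591.4, 128.0, 148.4]
tool_rot: [[-0.966, 0.26, -0.001], [0.26, 0.966, -0.001], [0.0, -0.001, -1.0]]
ft_force: [0.4, -0.3, -0.9]
gripper_width: 19.8
```

Run:
```python
from h import *
import pickle
togo(593,130,149)
D={n:snap(n,n+'4.png') for n in ['scene','side','wrist']}
pickle.dump(D,open('d4.pkl','wb'))
```

```text
t 7.7667 pos [591.45 127.96 148.36] yaw ytool 74.91 F [ 0.43 -0.26 -0.85] T [ 0.121 -0.06   0.009] w 19.84 q7 48.3
tool delta mm [-0.97  2.37 -0.64]
```

View pics/wrist4.png

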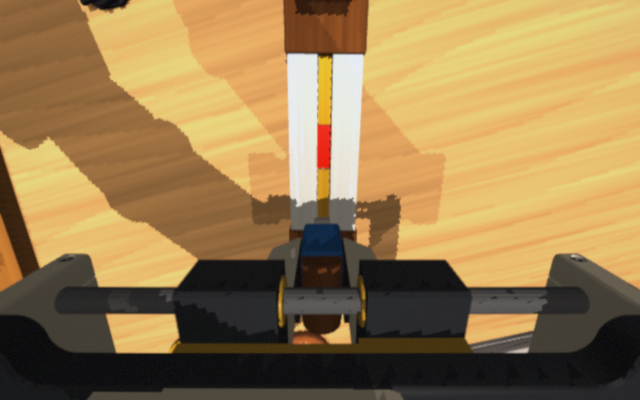

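View pics/side4.png

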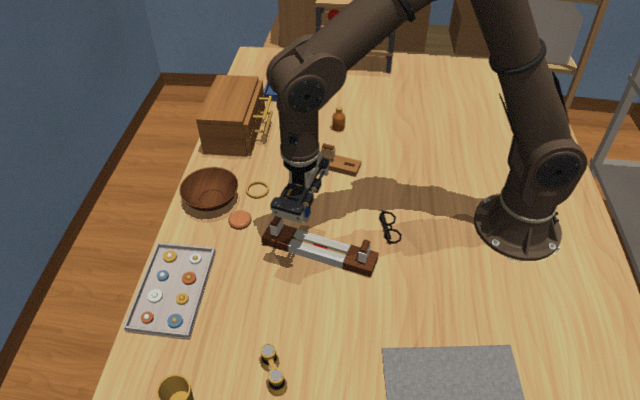

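Run:
```python
from h import *
import pickle
d=pickle.load(open('d4.pkl','rb'))['wrist'];im=d['color'];h=cv2.cvtColor(im,cv2.COLOR_RGB2HSV)
L=[];Rr=[];OL=[];OR=[]
for r in range(60,192,4):
    w=(h[r,:,1]<60)&(h[r,:,2]>90)
    xs=np.nonzero(w[280:370])[0]+280
    mid=324
    l=xs[xs<mid];rr=xs[xs>mid]
    L.append([l.max()+1,r]);Rr.append([rr.min(),r]);OL.append([l.min(),r]);OR.append([rr.max()+1,r])
a=lambda v:np.degrees(np.arctan2(v[1],v[0]))
res=[]
for n,S in (('L',L),('R',Rr),('OL',OL),('OR',OR)):
    P=onz(d,S,28)[:,:2];vx,vy,x0,y0=cv2.fitLine(P.astype(np.float32),cv2.DIST_HUBER,0,.01,.01).ravel()
    if vx<0:vx,vy=-vx,-vy
    print(n,a((vx,vy)),'at x=560 y=',y0+(560-x0)*vy/vx); res.append(y0+(560-x0)*vy/vx)
print('slot w',(res[0]-res[1])*.965,'rail w',(res[2]-res[3])*.965,'mid',(res[0]+res[1])/2,(res[2]+res[3])/2)
red=((h[...,0]<8)|(h[...,0]>172))&(h[...,1]>170)&(h[...,2]>120);red[:100]=0;red[190:]=0;red[:,:314]=0;red[:,334:]=0
ys,xs=np.nonzero(red);print('red rows',ys.min(),ys.max(),xs.min(),xs.max())
E=onz(d,[[324,ys.min()],[324,ys.max()+1]],19);print('gate ends',E.round(1),E.mean(0).round(1),np.linalg.norm(E[0]-E[1]))
print('slot left end',onz(d,[[325,54]],28))
b=(h[...,0]>100)&(h[...,0]<130)&(h[...,1]>120);b[:215]=0;b[256:]=0
for r in range(226,254,4):
    x=np.nonzero(b[r])[0];print(r,x.min(),x.max(),end=' ')
print()
cv2.imwrite('pics/w4c.png',cv2.resize(im[40:270,260:390,::-1],None,fx=2.6,fy=2.6,interpolation=cv2.INTER_CUBIC));cv2.imwrite('pics/w4d.png',cv2.resize(im[180:280,270:380,::-1],None,fx=6,fy=6,interpolation=cv2.INTER_CUBIC))
```

```text
L -15.943513 at x=560 y= 133.25507
R -15.64737 at x=560 y= 145.55353
OL -15.540491 at x=560 y= 108.3169
OR -15.94016 at x=560 y= 170.57138
slot w -11.868015 rail w -60.07557 mid 139.4043 139.44414
red rows 125 167 318 330
gate ends [[529.4 147.8  19. ]
 [566.1 138.   19. ]] [547.7 142.9  19. ] 38.04645335457649
slot left end [[476.40612331 162.7047076   28.        ]]
226 305 337 230 304 338 234 304 339 238 303 340 242 302 341 246 301 342 250 301 342
```

View pics/w4c.png

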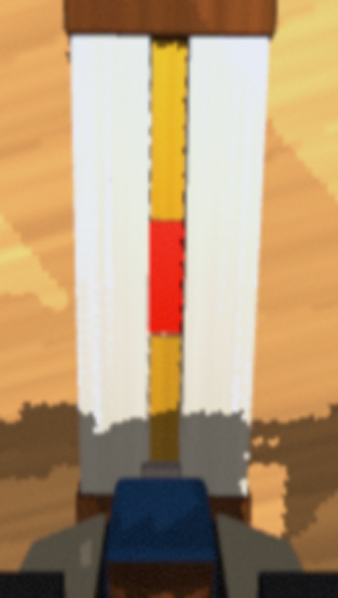

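View pics/w4d.png

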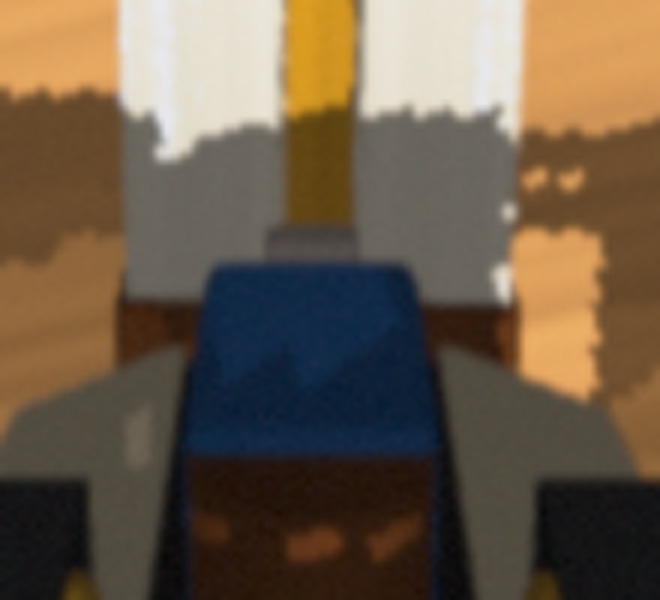

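Run:
```python
from h import *
import pickle
d=pickle.load(open('d4.pkl','rb'))['wrist']
s=env.observe();R=np.array(s['tool_rot']).reshape(3,3);p=np.array(s['eef_pos'])
q=lambda a:np.array(a,float)/6+[270,180]
def lat(a,z):
    P=onz(d,q(a),z); return ((P-p)@R).round(2)
zc=p[2]-41+40
print('foot bottom edge front z',zc-40,lat([[266,230],[357,230]],zc-40))
print('foot top edge',lat([[266,250],[357,250]],zc-33))
print('block bottom front edge',lat([[207,265],[412,265]],zc-18))
print('block top front edge',lat([[187,445],[438,445]],zc+18))
Q=np.array([560,139.42,28]);u=np.array([np.cos(np.radians(-15.77)),np.sin(np.radians(-15.77)),0]);v=np.array([-u[1],u[0],0])
print('TCP offset from slot axis (along v)',(p-Q)@v,'foot target')
```

```text
foot bottom edge front z 107.72403533534 [[13.14 -3.81 41.  ]
 [13.15  5.98 40.99]]
foot top edge [[13.67 -3.65 34.  ]
 [13.67  5.8  33.99]]
block bottom front edge [[18.22 -8.89 19.  ]
 [18.23 10.61 18.99]]
block top front edge [[ 18.34  -8.5  -17.  ]
 [ 18.35  10.65 -17.01]]
TCP offset from slot axis (along v) -2.3997804403650305 foot target
```

Request:
play_rows(translation=[[0,0.065,0.3],[0,0,0.6],[0,0,0.6],[0,0,0.6],[0,0,0.6],[0,0,0.5],[0,0,0.3],[0,0,0],[0,0,0],[0,0,0],[0,0,0]], yaw=[0.0113,0,0,0,0,0,0,0,0,0,0], grip=[-1,-1,-1,-1,-1,-1,-1,-1,-1,-1,-1])

```text
clock: 8.83
eef_pos: [592.7, 130.9, 79.4]
tool_rot: [[-0.963, 0.271, 0.001], [0.271, 0.963, 0.0], [-0.001, 0.001, -1.0]]
ft_force: [0.4, 0.7, -1.2]
gripper_width: 20.0
```

Run:
```python
from h import *
import pickle
togo(591.5,130,79)
D={n:snap(n,n+'5.png') for n in ['scene','side','wrist']}
pickle.dump(D,open('d5.pkl','wb'))
im=D['wrist']['color']
cv2.imwrite('pics/w5d.png',cv2.resize(im[150:270,260:390,::-1],None,fx=5,fy=5,interpolation=cv2.INTER_CUBIC))
p=np.array(env.observe()['eef_pos'])
for n in ('scene','side'):
    q=proj(D[n],p-[0,0,45])[0].astype(int);x0,y0=q-[45,35];print(n,x0,y0)
    cv2.imwrite(f'pics/{n}5c.png',cv2.resize(D[n]['color'][y0:y0+70,x0:x0+90,::-1],None,fx=7,fy=7,interpolation=cv2.INTER_CUBIC))
```

```text
t 8.8333 pos [592.69 130.87  79.42] yaw ytool 74.29 F [ 0.43  0.72 -1.22] T [ 0.053 -0.048 -0.023] w 20.04 q7 45.8
tool delta mm [ 0.91 -1.16  0.42]
scene 294 151
side 257 203
```

View pics/w5d.png

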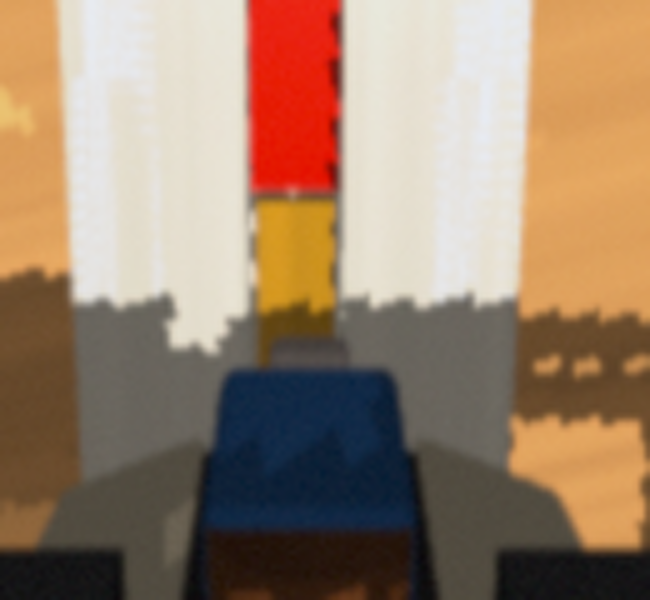

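View pics/side5c.png

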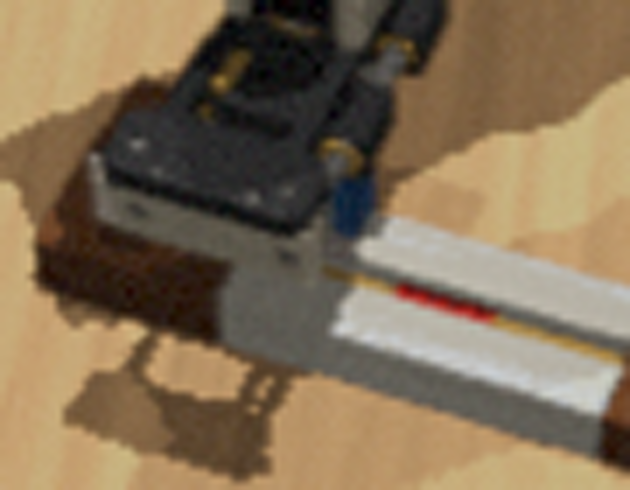

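View pics/scene5c.png

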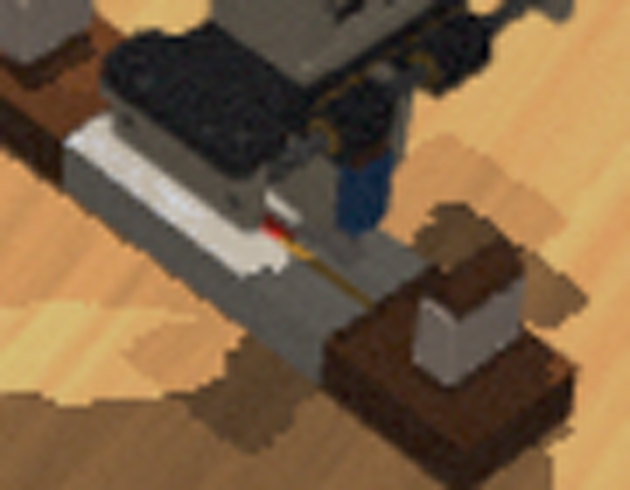

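```bash
cat > meas.py <<'E'
from h import *
import pickle,sys
def slot(d,r0,r1,mid,z=28,S=40):
    h=cv2.cvtColor(d['color'],cv2.COLOR_RGB2HSV)
    O=[[],[],[],[]]
    for r in range(r0,r1,2):
        w=(h[r,:,1]<60)&(h[r,:,2]>80)
        xs=np.nonzero(w[mid-60:mid+60])[0]+mid-60
        l=xs[xs<mid];rr=xs[xs>mid]
        if len(l)<8 or len(rr)<8: continue
        for o,x in zip(O,(l.max()+1,rr.min(),l.min(),rr.max()+1)): o.append([x,r])
    s=env.observe();R=np.array(s['tool_rot']).reshape(3,3);p=np.array(s['eef_pos'])
    y=[]
    for o in O:
        P=((onz(d,o,z)-p)@R)[:,:2]
        vx,vy,x0,y0=cv2.fitLine(P.astype(np.float32),cv2.DIST_HUBER,0,.01,.01).ravel()
        y.append((y0-x0*vy/vx,np.degrees(np.arctan(vy/vx))))
    y=np.array(y);print('slot L,R,OL,OR tool-y at x=0, slope deg',y.round(2).tolist(),'mid slot/rail',y[:2,0].mean().round(2),y[2:,0].mean().round(2),'slope',y[:,1].mean().round(2))
E
python3 - <<'E'
from meas import *
d=pickle.load(open('d5.pkl','rb'))['wrist']
slot(d,70,205,319)
s=env.observe();R=np.array(s['tool_rot']).reshape(3,3);p=np.array(s['eef_pos'])
q=lambda a:np.array(a,float)/5+[260,150]
for n,a,dz in (('footbot',[[272,343],[350,343]],41),('blk bot',[[221,372],[395,372]],19),('blk top',[[207,525],[412,525]],-17)):
    print(n,((onz(d,q(a),p[2]-dz)-p)@R).round(2).tolist())
print('gate',((onz(d,q([[295,193]]),19)-p)@R))
E
```

```text
slot L,R,OL,OR tool-y at x=0, slope deg [[-7.78000020980835, 1.090000033378601], [5.449999809265137, -0.17000000178813934], [-30.43000030517578, -0.029999999329447746], [29.420000076293945, 0.07999999821186066]] mid slot/rail -1.17 -0.5 slope 0.24
footbot [[12.81, -3.5, 40.99], [12.81, 6.58, 40.99]]
blk bot [[17.93, -8.81, 18.98], [17.93, 11.08, 18.99]]
blk top [[17.76, -8.16, -17.02], [17.76, 10.65, -17.01]]
gate [[27.46086829 -0.6361437  60.27229396]]
```

Request:
play_rows(translation=[[0,-0.1,0],[0,0,0],[0,0,0],[0,0,0],[0,0,0],[0,0,0]], yaw=[0,0,0,0,0,0], grip=[-1,-1,-1,-1,-1,-1])

```text
clock: 9.48
eef_pos: [591.6, 128.8, 78.7]
tool_rot: [[-0.963, 0.271, 0.0], [0.271, 0.963, 0.0], [-0.0, 0.0, -1.0]]
ft_force: [-0.5, -0.7, -0.2]
gripper_width: 20.0
```

Run:
```python
from meas import *
togo(592.69,130.87,79.42)
d=snap('wrist','wrist6.png');pickle.dump(d,open('d6.pkl','wb'))
slot(d,70,205,320)
cv2.imwrite('pics/w6d.png',cv2.resize(d['color'][150:270,260:390,::-1],None,fx=5,fy=5,interpolation=cv2.INTER_CUBIC))
```

```text
t 9.4833 pos [591.65 128.77  78.73] yaw ytool 74.29 F [-0.49 -0.72 -0.17] T [ 0.071 -0.033 -0.029] w 19.96 q7 46.0
tool delta mm [-0.44  2.31 -0.69]
slot L,R,OL,OR tool-y at x=0, slope deg [[-4.71999979019165, 0.3400000035762787], [8.270000457763672, -0.6399999856948853], [-28.239999771118164, -0.11999999731779099], [31.34000015258789, 0.23999999463558197]] mid slot/rail 1.78 1.55 slope -0.04
```

View pics/w6d.png

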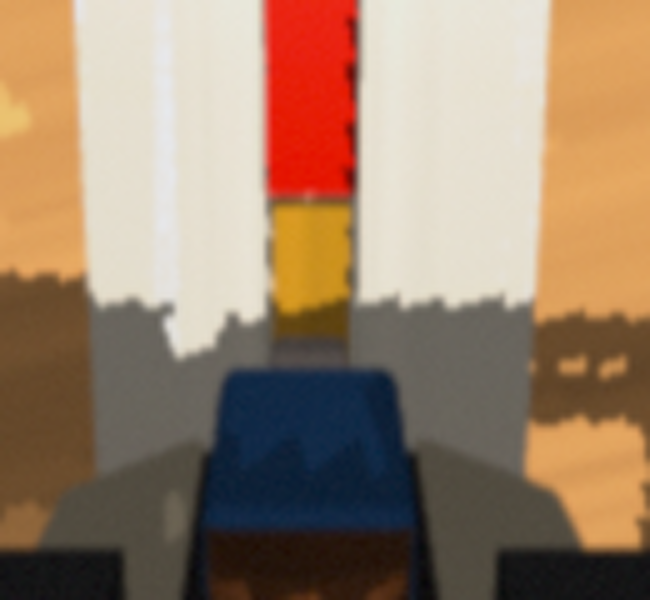

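Request:
play_rows(translation=[[0,0.01,0.1],[0,0,0.1],[0,0,0.1],[0,0,0.1],[0,0,0.1],[0,0,0],[0,0,0],[0,0,0]], yaw=[0,0,0,0,0,0,0,0], grip=[-1,-1,-1,-1,-1,-1,-1,-1])

```text
clock: 10.2
eef_pos: [591.7, 128.9, 68.7]
tool_rot: [[-0.963, 0.271, 0.0], [0.271, 0.963, -0.0], [-0.0, 0.0, -1.0]]
ft_force: [0.3, -0.5, -1.2]
gripper_width: 19.7
```

Run:
```python
from meas import *
togo(592.69,130.87,60)
d=snap('wrist','wrist7.png');pickle.dump(d,open('d7.pkl','wb'))
slot(d,70,205,320)
cv2.imwrite('pics/w7d.png',cv2.resize(d['color'][150:270,260:390,::-1],None,fx=5,fy=5,interpolation=cv2.INTER_CUBIC))
```

```text
t 10.2 pos [591.73 128.94  68.74] yaw ytool 74.29 F [ 0.31 -0.5  -1.2 ] T [ 0.06  -0.085  0.06 ] w 19.72 q7 45.7
tool delta mm [-0.4   2.12  8.74]
slot L,R,OL,OR tool-y at x=0, slope deg [[-5.309999942779541, 0.5799999833106995], [7.900000095367432, -0.6399999856948853], [-28.670000076293945, 0.05999999865889549], [31.290000915527344, 0.09000000357627869]] mid slot/rail 1.29 1.31 slope 0.03
```

View pics/w7d.png

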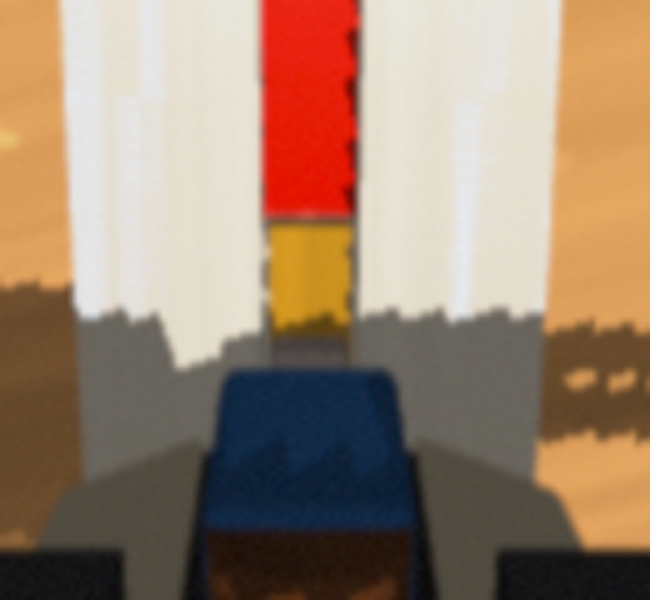

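Request:
play_rows(translation=[[0,0,0.05],[0,0,0.05],[0,0,0.05],[0,0,0.05],[0,0,0],[0,0,0],[0,0,0]], yaw=[0,0,0,0,0,0,0], grip=[-1,-1,-1,-1,-1,-1,-1])

```text
clock: 10.83
eef_pos: [591.7, 128.9, 64.7]
tool_rot: [[-0.963, 0.271, 0.0], [0.271, 0.963, -0.0], [-0.0, 0.0, -1.0]]
ft_force: [-0.6, -0.3, -1.3]
gripper_width: 19.9
```

Run:
```python
from meas import *
togo(592.69,130.87,60)
d=snap('side','side8.png')
d=snap('wrist','wrist8.png')
cv2.imwrite('pics/w8d.png',cv2.resize(d['color'][150:270,260:390,::-1],None,fx=5,fy=5,interpolation=cv2.INTER_CUBIC))
```

```text
t 10.8333 pos [591.72 128.93  64.72] yaw ytool 74.29 F [-0.55 -0.29 -1.34] T [ 0.082 -0.068  0.034] w 19.92 q7 45.6
tool delta mm [-0.41  2.13  4.72]
```

View pics/w8d.png

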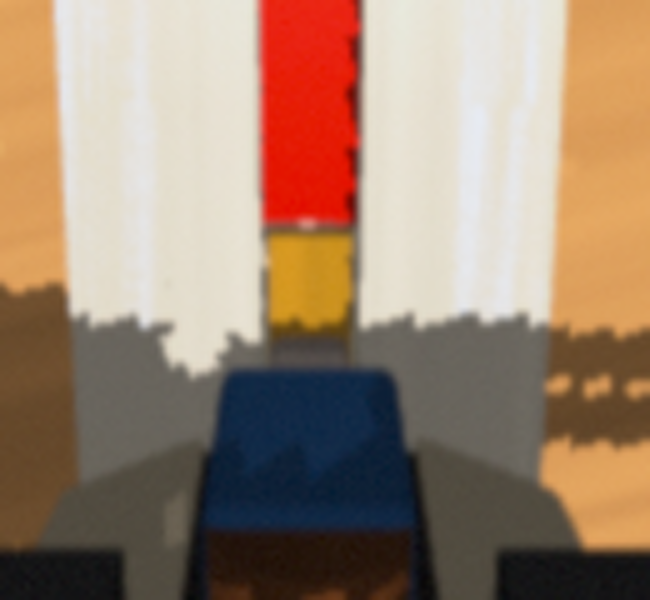

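Request:
play_rows(translation=[[0,0,0.05],[0,0,0.05],[0,0,0.05],[0,0,0.05],[0,0,0],[0,0,0],[0,0,0],[0,0,0]], yaw=[0,0,0,0,0,0,0,0], grip=[-1,-1,-1,-1,-1,-1,-1,-1])

```text
clock: 11.6
eef_pos: [591.7, 128.9, 60.8]
tool_rot: [[-0.963, 0.271, 0.0], [0.271, 0.963, 0.0], [-0.0, 0.0, -1.0]]
ft_force: [-0.8, 0.4, -0.7]
gripper_width: 20.1
```

Run:
```python
from meas import *
togo(591.7,128.9,60)
```

```text
t 11.6 pos [591.73 128.93  60.78] yaw ytool 74.29 F [-0.8   0.43 -0.72] T [ 0.13  -0.084 -0.045] w 20.05 q7 45.5
tool delta mm [ 0.02 -0.04  0.78]
```

Down in 0.3 mm steps until contact.

Request:
play_rows(translation=[[0,0,0.02],[0,0,0],[0,0,0.015],[0,0,0],[0,0,0.015],[0,0,0],[0,0,0],[0,0,0]], yaw=[0,0,0,0,0,0,0,0], grip=[-1,-1,-1,-1,-1,-1,-1,-1])

```text
clock: 12.27
eef_pos: [591.7, 129.0, 59.8]
tool_rot: [[-0.963, 0.271, 0.0], [0.271, 0.963, 0.0], [-0.0, 0.0, -1.0]]
ft_force: [-0.3, 0.4, -0.3]
gripper_width: 19.7
```

Run:
```python
from meas import *
togo(591.7,128.9,60)
```

```text
t 12.2667 pos [591.72 128.95  59.77] yaw ytool 74.3 F [-0.25  0.37 -0.28] T [ 0.046 -0.028 -0.039] w 19.7 q7 45.4
tool delta mm [ 0.   -0.06 -0.23]
```

Request:
play_rows(translation=[[0,0,0.015],[0,0,0],[0,0,0.015],[0,0,0],[0,0,0]], yaw=[0,0,0,0,0], grip=[-1,-1,-1,-1,-1])

```text
clock: 12.68
eef_pos: [591.8, 128.9, 59.3]
tool_rot: [[-0.963, 0.271, 0.0], [0.271, 0.963, 0.0], [-0.0, 0.0, -1.0]]
ft_force: [-1.1, -0.3, 2.1]
gripper_width: 20.0
```

Request:
play_rows(translation=[[0,0,0.015],[0,0,0],[0,0,0],[0,0,0]], yaw=[0,0,0,0], grip=[-1,-1,-1,-1])

```text
clock: 13.02
eef_pos: [591.8, 128.9, 59.0]
tool_rot: [[-0.963, 0.271, 0.0], [0.271, 0.963, 0.0], [-0.0, 0.0, -1.0]]
ft_force: [-1.1, -1.1, 4.3]
gripper_width: 19.6
```

Contact with the strips at about 4 N. I'll ease to about 3 N and slide toward the gate.

Request:
play_rows(translation=[[0.05,0,-0.006],[0.1,0,0],[0.1,0,0],[0.1,0,0],[0.1,0,0],[0.1,0,0],[0.1,0,0],[0.1,0,0],[0.1,0,0],[0,0,0],[0,0,0]], yaw=[0,0,0,0,0,0,0,0,0,0,0], grip=[-1,-1,-1,-1,-1,-1,-1,-1,-1,-1,-1])

```text
clock: 13.93
eef_pos: [574.9, 133.7, 59.0]
tool_rot: [[-0.963, 0.27, -0.001], [0.27, 0.963, 0.0], [0.001, -0.0, -1.0]]
ft_force: [1.1, 0.9, 4.0]
gripper_width: 20.0
```

Run:
```python
from meas import *
togo(545.5,141.95,59)
d=snap('wrist','wrist9.png')
slot(d,40,150,320)
```

```text
t 13.9333 pos [574.93 133.73  58.97] yaw ytool 74.31 F [1.12 0.93 4.02] T [ 0.114 -0.263  0.03 ] w 19.96 q7 44.3
tool delta mm [ 3.056e+01 -5.000e-02 -2.000e-02]
slot L,R,OL,OR tool-y at x=0, slope deg [[-4.929999828338623, 0.5199999809265137], [6.53000020980835, 0.28999999165534973], [-28.889999389648438, 0.10999999940395355], [30.719999313354492, 0.49000000953674316]] mid slot/rail 0.8 0.91 slope 0.35
```

View pics/wrist9.png

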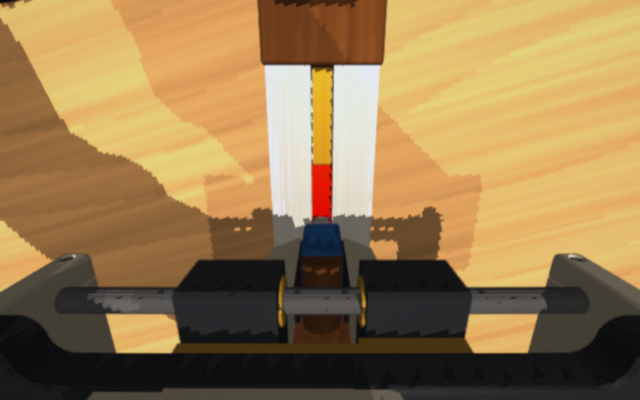

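Request:
play_rows(translation=[[0.1,-0.005,0],[0.1,-0.005,0],[0.1,0,0],[0.1,0,0],[0.1,0,0],[0.1,0,0],[0.1,0,0],[0.1,0,0],[0.1,0,0],[0.1,0,0],[0,0,0],[0,0,0]], yaw=[0,0,0,0,0,0,0,0,0,0,0,0], grip=[-1,-1,-1,-1,-1,-1,-1,-1,-1,-1,-1,-1])

```text
clock: 14.98
eef_pos: [555.5, 138.9, 58.9]
tool_rot: [[-0.963, 0.27, -0.001], [0.27, 0.963, -0.0], [0.001, -0.0, -1.0]]
ft_force: [0.3, -0.4, 4.3]
gripper_width: 20.1
```

Run:
```python
from meas import *
togo(545.5,141.95,59)
d=snap('wrist','wrist10.png')
slot(d,75,190,320)
cv2.imwrite('pics/w10d.png',cv2.resize(d['color'][150:270,260:390,::-1],None,fx=5,fy=5,interpolation=cv2.INTER_CUBIC))
```

```text
t 14.9833 pos [555.46 138.9   58.87] yaw ytool 74.31 F [ 0.32 -0.35  4.33] T [ 0.064 -0.338 -0.013] w 20.14 q7 43.0
tool delta mm [10.41  0.24 -0.12]
slot L,R,OL,OR tool-y at x=0, slope deg [[-3.9800000190734863, 0.10000000149011612], [7.010000228881836, 0.27000001072883606], [-28.1299991607666, -0.019999999552965164], [31.450000762939453, 0.20000000298023224]] mid slot/rail 1.51 1.66 slope 0.14
```

View pics/w10d.png

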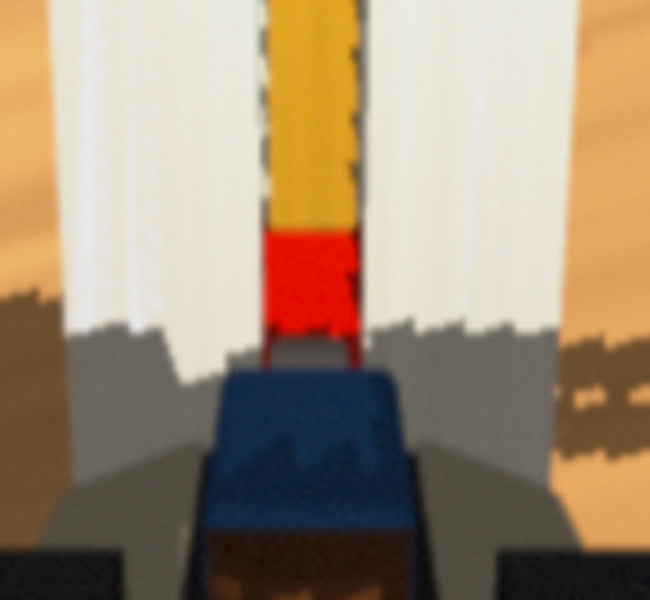

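Request:
play_rows(translation=[[0.05,0.01,0],[0.05,0,0],[0.05,0,0],[0.05,0,0],[0.05,0,0],[0.05,0,0],[0,0,0],[0,0,0]], yaw=[0,0,0,0,0,0,0,0], grip=[-1,-1,-1,-1,-1,-1,-1,-1])

```text
clock: 15.7
eef_pos: [549.4, 140.6, 58.5]
tool_rot: [[-0.963, 0.27, -0.002], [0.27, 0.963, -0.0], [0.001, -0.001, -1.0]]
ft_force: [-0.5, 0.1, -1.1]
gripper_width: 19.9
```

Request:
play_rows(translation=[[0.05,0,0],[0.05,0,0],[0,0,0],[0,0,0]], yaw=[0,0,0,0], grip=[-1,-1,-1,-1])

```text
clock: 16.03
eef_pos: [548.2, 141.2, 58.9]
tool_rot: [[-0.963, 0.271, -0.0], [0.271, 0.963, 0.0], [0.0, -0.0, -1.0]]
ft_force: [-0.1, -0.8, -0.7]
gripper_width: 20.3
```

The force vanished, so the foot has left the strip and is over the gap. A picture will show the centring.

Run:
```python
from meas import *
togo(545.5,141.95,59)
d=snap('wrist','wrist11.png')
slot(d,75,190,320)
s=env.observe();R=np.array(s['tool_rot']).reshape(3,3);p=np.array(s['eef_pos'])
h=cv2.cvtColor(d['color'],cv2.COLOR_RGB2HSV)
red=((h[...,0]<8)|(h[...,0]>172))&(h[...,1]>170)&(h[...,2]>150);red[:,:316]=0;red[:,328:]=0;red[:170]=0
ys=np.nonzero(red.sum(1)>=6)[0];print(ys.min(),ys.max());print('gate far edge tool x',((onz(d,[[322,ys.min()]],19)-p)@R))
cv2.imwrite('pics/w11d.png',cv2.resize(d['color'][150:270,260:390,::-1],None,fx=5,fy=5,interpolation=cv2.INTER_CUBIC))
```

```text
t 16.0333 pos [548.25 141.16  58.94] yaw ytool 74.3 F [-0.11 -0.76 -0.69] T [ 0.122 -0.027 -0.006] w 20.25 q7 42.4
tool delta mm [ 2.86  0.02 -0.06]
slot L,R,OL,OR tool-y at x=0, slope deg [[-3.740000009536743, -0.4300000071525574], [7.46999979019165, -0.46000000834465027], [-28.110000610351562, -0.30000001192092896], [31.389999389648438, 0.03999999910593033]] mid slot/rail 1.87 1.64 slope -0.29
209 216
gate far edge tool x [[19.98155162  1.31301929 39.96599893]]
```

View pics/w11d.png

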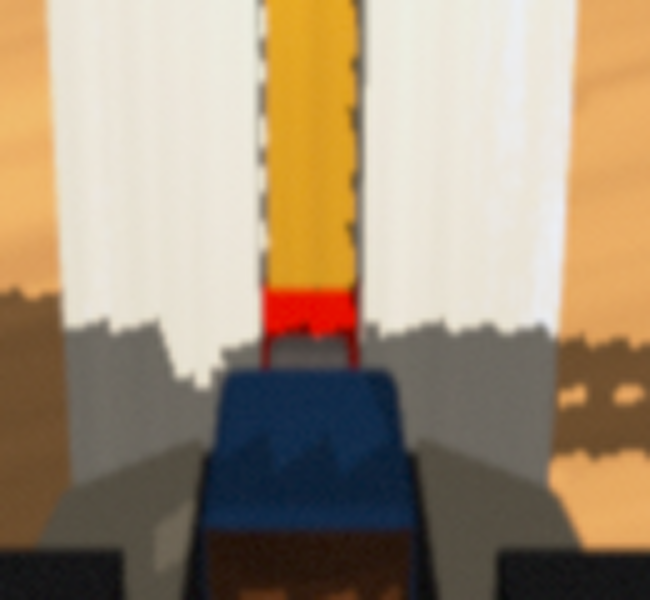

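Request:
play_rows(translation=[[0.06,0.01,0],[0.055,0,0.02],[0,0,0.03],[0,0,0.03],[0,0,0.02],[0,0,0],[0,0,0],[0,0,0]], yaw=[0,0,0,0,0,0,0,0], grip=[-1,-1,-1,-1,-1,-1,-1,-1])

```text
clock: 16.75
eef_pos: [546.2, 141.9, 57.0]
tool_rot: [[-0.963, 0.271, 0.0], [0.271, 0.963, -0.0], [-0.0, -0.0, -1.0]]
ft_force: [-0.5, -0.5, 0.2]
gripper_width: 20.0
```

Request:
play_rows(translation=[[0,0,0.015],[0,0,0.015],[0,0,0],[0,0,0]], yaw=[0,0,0,0], grip=[-1,-1,-1,-1])

```text
clock: 17.08
eef_pos: [546.2, 141.9, 56.5]
tool_rot: [[-0.963, 0.271, 0.0], [0.271, 0.963, -0.0], [-0.0, 0.0, -1.0]]
ft_force: [-1.1, -0.0, 3.6]
gripper_width: 19.8
```

It has sunk 3 mm and met the pad at TCP 56.5, as expected. Now I'll press about 3 mm further.

Request:
play_rows(translation=[[0,0,0.025],[0,0,0.025],[0,0,0.025],[0,0,0.025],[0,0,0.025],[0,0,0.025],[0,0,0],[0,0,0],[0,0,0],[0,0,0]], yaw=[0,0,0,0,0,0,0,0,0,0], grip=[-1,-1,-1,-1,-1,-1,-1,-1,-1,-1])

```text
clock: 17.92
eef_pos: [546.3, 141.9, 53.7]
tool_rot: [[-0.963, 0.271, 0.0], [0.271, 0.963, -0.0], [-0.0, 0.0, -1.0]]
ft_force: [-2.9, -0.8, 7.8]
gripper_width: 19.9
```

Run:
```python
from meas import *
togo(546.2,141.9,53.4)
d=snap('wrist','wrist12.png')
slot(d,75,190,320)
cv2.imwrite('pics/w12d.png',cv2.resize(d['color'][150:270,260:390,::-1],None,fx=5,fy=5,interpolation=cv2.INTER_CUBIC))
```

```text
t 17.9167 pos [546.26 141.94  53.69] yaw ytool 74.29 F [-2.92 -0.79  7.85] T [-0.142  0.596  0.061] w 19.87 q7 42.1
tool delta mm [ 0.05 -0.05  0.29]
slot L,R,OL,OR tool-y at x=0, slope deg [[-4.460000038146973, 0.18000000715255737], [7.46999979019165, -0.6399999856948853], [-28.610000610351562, -0.009999999776482582], [31.260000228881836, 0.029999999329447746]] mid slot/rail 1.5 1.33 slope -0.11
```

View pics/w12d.png

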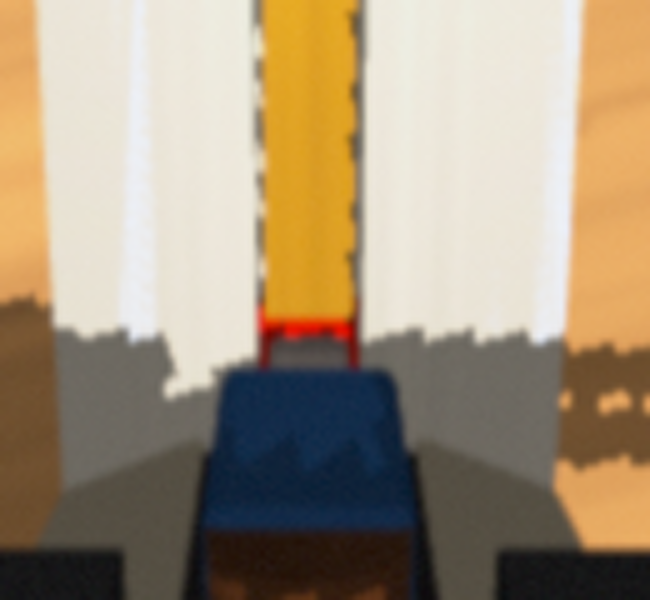

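Request:
play_rows(translation=[[0.03,0,0.01],[0,0,0],[0,0,0],[0,0,0]], yaw=[0,0,0,0], grip=[-1,-1,-1,-1])

```text
clock: 18.3
eef_pos: [546.1, 141.9, 53.6]
tool_rot: [[-0.963, 0.271, 0.001], [0.271, 0.963, -0.0], [-0.001, 0.0, -1.0]]
ft_force: [-1.5, -1.6, 8.1]
gripper_width: 19.9
```

Run:
```python
from meas import *
togo(546.2,141.9,53.4)
```

```text
t 18.3 pos [546.14 141.94  53.61] yaw ytool 74.28 F [-1.5  -1.57  8.12] T [-0.223  0.381 -0.007] w 19.88 q7 42.0
tool delta mm [-0.07 -0.03  0.21]
```

Pressed at about 8 N with the height as planned. I'll twist in stages and watch the side forces.

Request:
play_rows(translation=[[0,0,0],[0,0,0],[0,0,0],[0,0,0],[0,0,0],[0,0,0],[0,0,0],[0,0,0]], yaw=[0.05,0.08,0.08,0.08,0.08,0,0,0], grip=[-1,-1,-1,-1,-1,-1,-1,-1])

```text
clock: 18.97
eef_pos: [546.8, 142.5, 53.9]
tool_rot: [[-0.789, 0.614, 0.003], [0.614, 0.789, 0.001], [-0.002, 0.002, -1.0]]
ft_force: [0.3, 0.0, 6.9]
gripper_width: 19.8
```

Run:
```python
from meas import *
togo(546.14,141.94,53.6)
```

```text
t 18.9667 pos [546.83 142.52  53.88] yaw ytool 52.09 F [0.33 0.05 6.95] T [ 0.04  -0.03  -0.049] w 19.76 q7 24.5
tool delta mm [ 0.19 -0.88  0.28]
```

Request:
play_rows(translation=[[0,-0.02,0.01],[0,0,0],[0,0,0],[0,0,0],[0,0,0],[0,0,0],[0,0,0],[0,0,0]], yaw=[0.05,0.08,0.08,0.08,0.08,0,0,0], grip=[-1,-1,-1,-1,-1,-1,-1,-1])

```text
clock: 19.63
eef_pos: [546.7, 142.3, 53.7]
tool_rot: [[-0.498, 0.867, 0.003], [0.867, 0.498, 0.001], [-0.001, 0.003, -1.0]]
ft_force: [0.8, 0.5, 7.0]
gripper_width: 19.7
```

Run:
```python
from meas import *
togo(546.14,141.94,53.6)
```

```text
t 19.6333 pos [546.69 142.27  53.72] yaw ytool 29.9 F [0.84 0.52 6.97] T [ 0.122 -0.08  -0.053] w 19.72 q7 7.1
tool delta mm [-0.01 -0.64  0.12]
```

Request:
play_rows(translation=[[0,-0.02,0],[0,0,0],[0,0,0],[0,0,0],[0,0,0],[0,0,0],[0,0,0],[0,0,0]], yaw=[0.05,0.08,0.08,0.08,0.08,0,0,0], grip=[-1,-1,-1,-1,-1,-1,-1,-1])

```text
clock: 20.3
eef_pos: [546.4, 142.0, 53.7]
tool_rot: [[-0.134, 0.991, 0.003], [0.991, 0.134, 0.001], [0.0, 0.003, -1.0]]
ft_force: [-0.1, -0.4, 7.9]
gripper_width: 19.6
```

Run:
```python
from meas import *
togo(546.14,141.94,53.6)
```

```text
t 20.3 pos [546.4  142.03  53.74] yaw ytool 7.7 F [-0.06 -0.36  7.85] T [ 0.064 -0.045 -0.068] w 19.58 q7 -10.1
tool delta mm [-0.05 -0.27  0.14]
```

Another 23.4° to go to be square with the rail (-15.75°).

Request:
play_rows(translation=[[0,-0.01,0],[0,0,0],[0,0,0],[0,0,0],[0,0,0],[0,0,0],[0,0,0],[0,0,0],[0,0,0]], yaw=[0.07,0.08,0.08,0.08,0.08,0,0,0,0], grip=[-1,-1,-1,-1,-1,-1,-1,-1,-1])

```text
clock: 21.05
eef_pos: [546.1, 142.0, 53.7]
tool_rot: [[0.271, 0.963, 0.003], [0.963, -0.271, 0.001], [0.001, 0.002, -1.0]]
ft_force: [0.5, 0.9, 7.3]
gripper_width: 20.1
```

Run:
```python
from meas import *
togo(546.14,141.94,53.6)
for n in ['scene','side','wrist']: snap(n,n+'13.png')
```

```text
t 21.05 pos [546.15 141.95  53.68] yaw ytool -15.7 F [0.46 0.91 7.3 ] T [-0.032  0.077 -0.061] w 20.08 q7 -28.1
tool delta mm [-0.01 -0.    0.08]
```

View pics/wrist13.png

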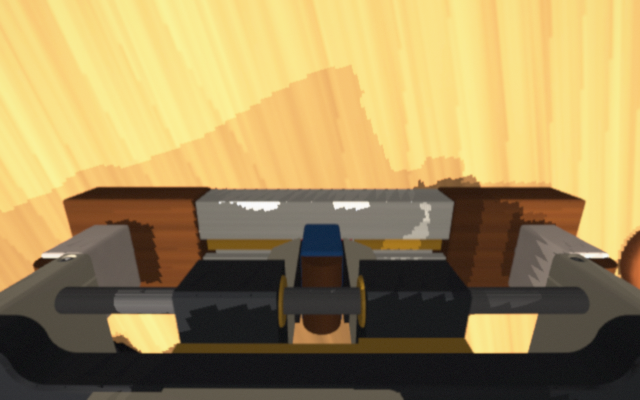

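Request:
play_rows(translation=[[0,0,-0.02],[0,0,-0.02],[0,0,-0.02],[0,0,-0.02],[0,0,-0.015],[0,0,0],[0,0,0],[0,0,0]], yaw=[0,0,0,0,0,0,0,0], grip=[-1,-1,-1,-1,-1,-1,-1,-1])

```text
clock: 21.87
eef_pos: [546.2, 141.9, 55.4]
tool_rot: [[0.271, 0.963, 0.003], [0.963, -0.271, 0.001], [0.001, 0.002, -1.0]]
ft_force: [0.9, 0.8, 5.4]
gripper_width: 20.0
```

Run:
```python
from meas import *
togo(546.14,141.94,55.6)
```

```text
t 21.8667 pos [546.15 141.91  55.42] yaw ytool -15.71 F [0.93 0.79 5.4 ] T [ 0.046 -0.16  -0.077] w 19.98 q7 -28.1
tool delta mm [ 0.03 -0.02 -0.18]
```

Request:
play_rows(translation=[[0,0,-0.01],[0,0,-0.005],[0,0,0],[0,0,0],[0,0,0]], yaw=[0,0,0,0,0], grip=[-1,-1,-1,-1,-1])

```text
clock: 22.28
eef_pos: [546.0, 141.9, 55.6]
tool_rot: [[0.271, 0.963, 0.002], [0.963, -0.271, 0.001], [0.001, 0.002, -1.0]]
ft_force: [3.7, 1.8, 4.6]
gripper_width: 19.9
```

Run:
```python
from meas import *
togo(546.14,141.94,55.6)
```

```text
t 22.2833 pos [546.   141.87  55.58] yaw ytool -15.71 F [3.73 1.75 4.61] T [ 0.249 -0.92  -0.03 ] w 19.89 q7 -28.1
tool delta mm [ 0.11  0.12 -0.02]
```

Request:
play_rows(translation=[[0,0,0],[0,0,0],[0,0,0],[0,0,0]], yaw=[0,0,0,0], grip=[-1,-1,-1,-1], grip_force=4)

```text
clock: 22.62
eef_pos: [545.5, 141.7, 55.4]
tool_rot: [[0.271, 0.963, 0.001], [0.963, -0.271, 0.0], [0.001, 0.001, -1.0]]
ft_force: [3.5, 1.3, 4.5]
gripper_width: 20.3
```

Request:
play_rows(translation=[[0,0,0],[0,0,0],[0,0,0],[0,0,0],[0,0,0],[0,0,0]], yaw=[0,0,0,0,0,0], grip=[-0.4,-0.2,0,0,0,0])

```text
clock: 23.12
eef_pos: [544.5, 141.4, 54.9]
tool_rot: [[0.271, 0.963, -0.001], [0.963, -0.271, -0.0], [-0.0, -0.001, -1.0]]
ft_force: [0.2, -1.1, -0.2]
gripper_width: 45.4
```

Run:
```python
from meas import *
togo(546.14,141.94,55.6)
d=snap('wrist','wrist14.png');d=snap('side','side14.png')
```

```text
t 23.1167 pos [544.5  141.44  54.94] yaw ytool -15.71 F [ 0.16 -1.05 -0.18] T [0.041 0.053 0.009] w 45.38 q7 -28.2
tool delta mm [ 0.92  1.44 -0.66]
```

View pics/wrist14.png

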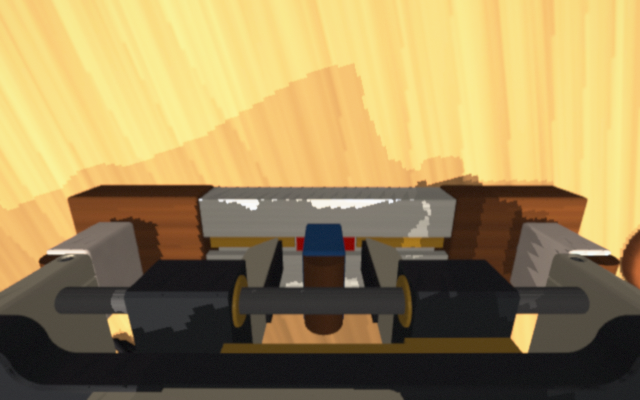

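Request:
play_rows(translation=[[0,0,-0.1],[0,0,-0.3],[0,0,-0.5],[0,0,-0.7],[0,0,-0.8],[0,0,-0.8],[0,0,-0.8],[0,0,-0.8],[0,0,-0.6],[0,0,-0.4],[0,0,0],[0,0,0]], yaw=[0,0,0,0,0,0,0,0,0,0,0,0], grip=[0,0,0,0,0,0,0,0,0,0,0,0])

```text
clock: 24.22
eef_pos: [545.0, 141.6, 171.7]
tool_rot: [[0.271, 0.963, 0.001], [0.963, -0.271, 0.0], [0.001, 0.001, -1.0]]
ft_force: [-0.1, 0.6, -0.5]
gripper_width: 45.9
```

Request:
play_rows(translation=[[-0.6,0,-0.2],[-0.8,0,-0.2],[-0.8,0,-0.2],[-0.8,0,-0.2],[-0.8,0,-0.2],[-0.8,0,-0.2],[-0.6,0,-0.2],[-0.6,0,0],[0,0,0],[0,0,0],[0,0,0]], yaw=[0,0,0,0,0,0,0,0,0,0,0], grip=[0,0,0,0,0,0,0,0,0,0,0])

```text
clock: 25.13
eef_pos: [513.5, 30.5, 199.0]
tool_rot: [[0.27, 0.963, -0.0], [0.963, -0.27, 0.0], [0.0, -0.0, -1.0]]
ft_force: [-1.0, 0.2, 0.9]
gripper_width: 46.0
```

Run:
```python
from meas import *
togo(546.14,141.94,55.6)
D={n:snap(n,n+'15.png') for n in ['scene','side','wrist']}
pickle.dump(D,open('d15.pkl','wb'))
for n,P in (('scene',[546,142,60]),('side',[546,142,60])):
    q=proj(D[n],P)[0].astype(int);x0,y0=q-[45,35];print(n,x0,y0)
    cv2.imwrite(f'pics/{n}15c.png',cv2.resize(D[n]['color'][y0:y0+70,x0:x0+90,::-1],None,fx=7,fy=7,interpolation=cv2.INTER_CUBIC))
```

```text
t 25.1333 pos [513.46  30.52 198.97] yaw ytool -15.68 F [-1.04  0.16  0.89] T [ 0.045 -0.015 -0.037] w 45.99 q7 -19.8
tool delta mm [116.05   1.39 143.42]
scene 282 136
side 274 201
```

View pics/side15.png

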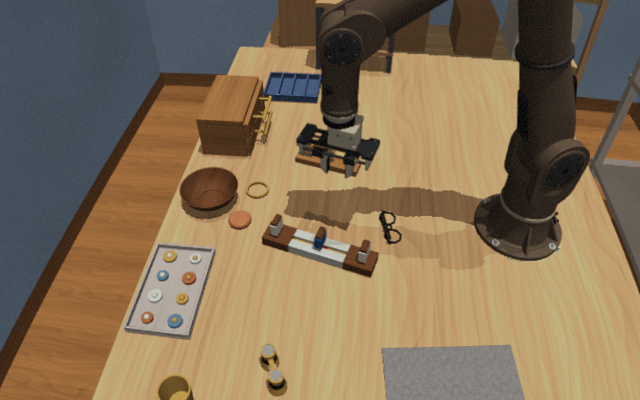

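View pics/side15c.png

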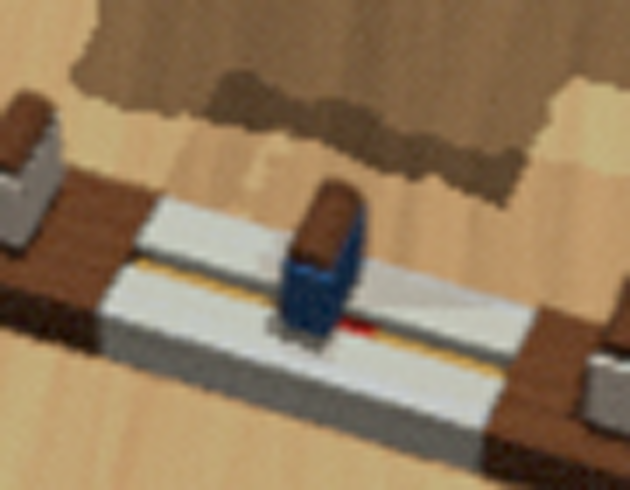

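View pics/scene15.png

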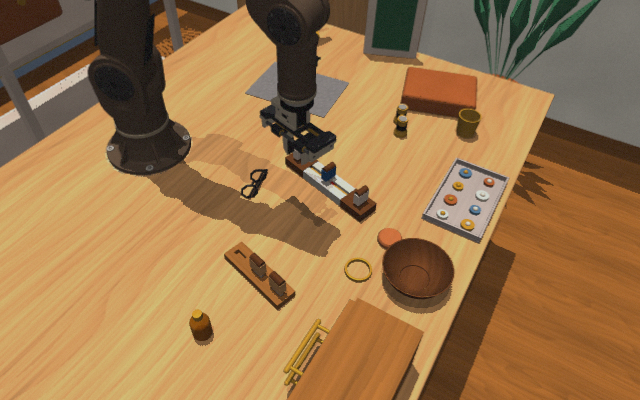

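View pics/wrist15.png

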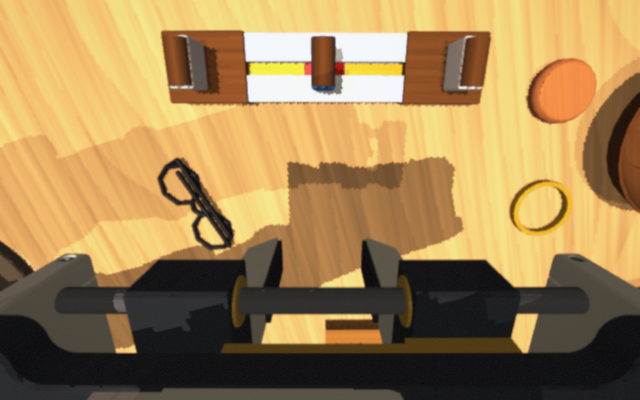

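Run:
```python
from meas import *
D=pickle.load(open('d15.pkl','rb'))
d=D['scene'];cv2.imwrite('pics/scene15d.png',cv2.resize(d['color'][136:216,282:382,::-1],None,fx=7,fy=7,interpolation=cv2.INTER_CUBIC))
d=D['wrist'];cv2.imwrite('pics/wrist15d.png',cv2.resize(d['color'][20:115,270:380,::-1],None,fx=6,fy=6,interpolation=cv2.INTER_CUBIC))
```

```text
(no output)
```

View pics/scene15d.png

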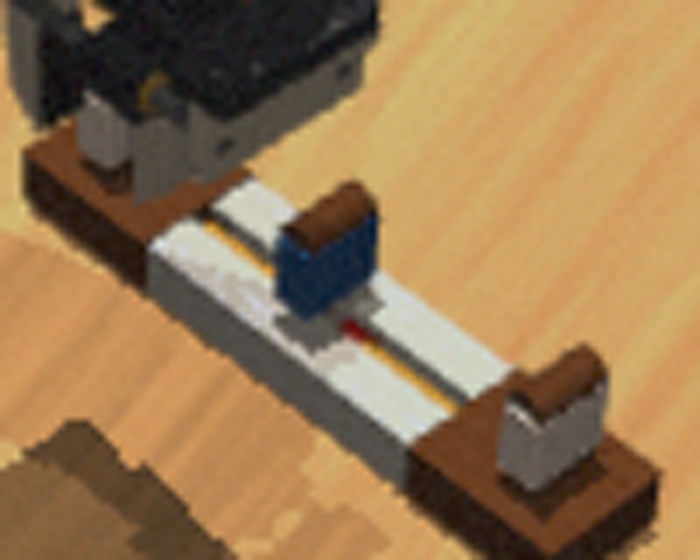

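View pics/wrist15d.png

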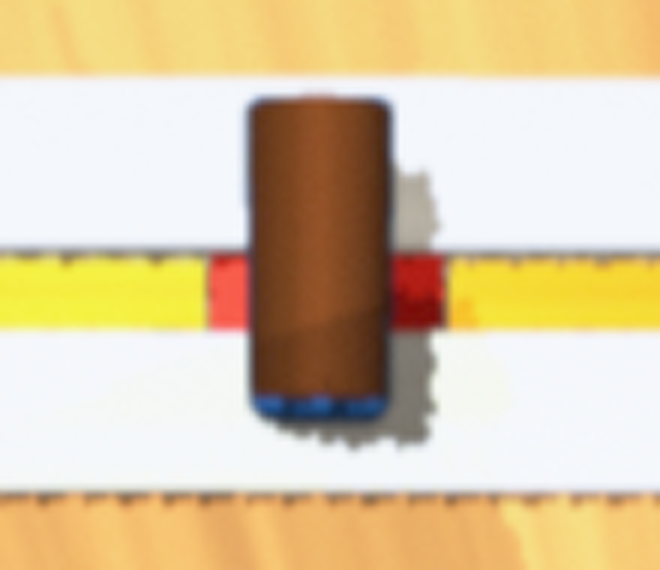

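Run:
```python
from meas import *
D=pickle.load(open('d15.pkl','rb'))
pts={'scene':np.array([327,214])/7+[282,136],'side':np.array([329,222])/7+[274,201],'wrist':np.array([320,248])/6+[270,20]}
for n,p in pts.items(): print(n,[onz(D[n],[p],z)[0].round(1)[:2].tolist() for z in (76,82,88)])
A=np.zeros((3,3));b=np.zeros(3)
for n,p in pts.items():
    o,v=ray(D[n],[p]);v=v[0]/np.linalg.norm(v[0]);M=np.eye(3)-np.outer(v,v);A+=M;b+=M@o
print('ridge top centre',np.linalg.solve(A,b).round(1))
```

```text
scene [[546.8, 144.6], [549.7, 139.0], [552.5, 133.4]]
side [[542.8, 141.8], [542.4, 146.9], [541.9, 152.0]]
wrist [[546.6, 142.9], [546.4, 142.2], [546.2, 141.5]]
ridge top centre [545.5 143.1  76.9]
```

Run:
```python
from meas import *
D=pickle.load(open('d15.pkl','rb'))
cv2.imwrite('pics/a.png',np.hstack([cv2.resize(D['side']['color'][205:265,255:325,::-1],None,fx=5.5,fy=5.5,interpolation=cv2.INTER_CUBIC),cv2.resize(D['wrist']['color'][20:110,430:500,::-1],None,fx=330/90,fy=330/90,interpolation=cv2.INTER_CUBIC)]))
def tri(pts):
    A=np.zeros((3,3));b=np.zeros(3)
    for n,p in pts:
        o,v=ray(D[n],[p]);v=v[0]/np.linalg.norm(v[0]);M=np.eye(3)-np.outer(v,v);A+=M;b+=M@o
    return np.linalg.solve(A,b).round(1)
sc=lambda a:np.array(a)/7+[282,136]
print('blue scene+side',tri([('scene',sc([327,214])),('side',np.array([329,222])/7+[274,201])]))
# white +x rest: scene, side (left rest)
print('white guess', proj(D['side'],[546.1+120*.9627,142-120*.2707,82]),proj(D['scene'],[546.1+120*.9627,142-120*.2707,82]), 'click scene',sc([553,380]))
```

```text
blue scene+side [544.9 143.5  76.8]
white guess [[276.2912475  218.25299039]] [[360.34469202 188.94615305]] click scene [361.         190.28571429]
```

View pics/a.png

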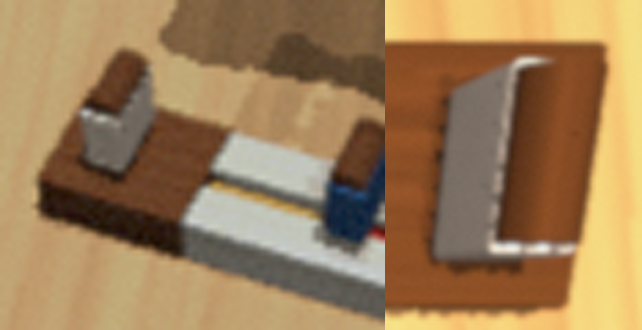

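Run:
```python
from meas import *
D=pickle.load(open('d15.pkl','rb'))
def tri(pts):
    A=np.zeros((3,3));b=np.zeros(3)
    for n,p in pts:
        o,v=ray(D[n],[p]);v=v[0]/np.linalg.norm(v[0]);M=np.eye(3)-np.outer(v,v);A+=M;b+=M@o
    return np.linalg.solve(A,b).round(1)
sc=lambda a:np.array(a)/7+[282,136]; si=lambda a:np.array(a)/5.5+[255,205]
print('white',tri([('scene',sc([555,381])),('side',si([118,82]))]))
print('blue',tri([('scene',sc([327,214])),('side',si([359,152]))]))
s=env.observe();print(s['clock'],np.round(s['ft_force'],1),np.abs(s['joint_velocities']).max())
```

```text
white [662.8 110.7  76.4]
blue [545.9 143.3  77.1]
25.2833 [ 0.1  0.6 -0.7] 0.20422013736208064
```

Measured the same way, the blue rest and a known locked white rest come out at the same height (77.1 and 76.4 mm), so the blue one is seated. I'm handing the job in.

```bash
python3 -c "
from bench import env
print(env.close_job())"
```

```text
the job is handed in; nothing more can be done
None
```

The blue rest is mounted crosswise in the rail's gate. It stands upright and has been let go. The job was handed in at about 25 s, with the arm well clear.

**What I did:**
- I lifted the rest from the pocket nearest the robot and lined its foot up with the slot using the wrist camera, then lowered it about 45 mm to the side of the gate. It met the strips at about 4 N.
- I slid it along at about 4 N, slightly above the suggested 3 N. The force fell to zero at the gate, and lowering it met the pad 3 mm below the strips.
- I centred it, pressed it 3 mm further down at about 8 N, and turned it 90°. I then eased it up about 2 mm until it met the lips, let go and backed away.

**Last checks:**
- **Position:** after release, the wrist view shows the rest square to the slot, with the red pad visible on both sides of it.
- **Height:** the camera estimate of the ridge top was 77 mm, against the 82.5 mm expected. The same method gave 76 mm for a white rest known to be 83 mm high. I took the gap as measuring bias and the rest as fully locked.
- **Forces:** the highest reading between moves was about 8 N down and 4 N sideways. A sideways force of about 3–4 N appeared when pressing down and again when easing up. It was gone after release, when the arm shifted about 1.5 mm.
- **Other items:** the spares and bystanders I could make out in the final pictures looked unmoved. I checked this by eye only, and did not measure their positions.

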